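Lay out an ornamental turning job on the job board

ROBOT

A 6-joint arm with a two-finger parallel gripper is mounted at the origin on the work surface. World frame = base frame: x ahead of the robot, y to its left, z up, the work surface at z = 0. Lengths are in mm, angles in rad, forces in N, time in s.
With the tool pointing down it reaches from about 350 to 875 mm from the base axis. Payload 4.2 kg.
Tool frame: the origin (TCP) lies on the centre line of the jaws, within the pads' length; the fingertips stand 22 mm ahead of it and the grasp point (between the pads) lies 3 mm ahead of it (arm.nose_length is the distance from the TCP to the fingertips, in mm); z points along the fingers, x is the direction in which the jaws open and shut, and the axes are right-handed (so a half turn about z gives the same grasp; the last joint's range is limited). The gripper opens to 85 mm and grips with 20 to 120 N. Pads are 22 mm wide; open, the fingers measure 114 mm over their backs; the gripper's body (76 mm by 85 mm) begins 54 mm behind the grasp point. The pads swing forward as they close: fully open they stand 13 mm farther back than shut.
Start: joints at [1.586, 0.385, 0.008, 0, -1.194, -0.259], TCP at [150.838, 606.504, 253.312] pointing down, gripper open.
Joint ranges: [-3.14, 3.14], [-1.21, 2.06], [-1.07, 1.41], [-3.16, 2.05], [-2.99, -0.16], [-3.1, 3.1]. Speed limits (rad/s): [2.79, 2.79, 3.14, 3.14, 3.14, 3.14].

INTERFACE

Orientations are given as a unit quaternion [x, y, z, w].
In Python, from bench import telemetry, get_image, workorder, nets, arm gives the robot as it stands.
- The arm moves only by the tool apply_moves, never from a script. Its argument "steps" is a list of rows, each an object with "hand": the opening, from 0 (shut) to 1 (fully open); "xyz": the shift along the tool's x, y, z in cm, a list of three; "delta_rot": the turn, a rotation vector about the tool's x, y, z in rad, a list of three. In form: [{"hand": hand, "xyz": [x, y, z], "delta_rot": [wx, wy, wz]}, ...]. A call has 1 to 12 rows; each row is the pose to reach, as a shift and turn from the pose commanded when the call began, along the tool's axes at that moment; what a row does not reach only later rows make up. A row lasts 1/12 s, in which the tool goes at most 41.7 mm and 7.16 degrees, less where a joint would pass 70% of its speed; a pose out of reach is approached as far as the arm can. A call with a gripper value outside its range is refused whole. The fingers move at their own pace and stop on an object; the grip force is fixed at half the most. Time passes only in rows, so rows that repeat a pose let the fingers close. It gives the time, the measured TCP pose, the force and the opening at its end, in the units of the state.
- telemetry.read_state(): the state, without advancing time (a new reading comes with each control period).
- get_image(name): name is "side" or "top" or "wrist"; returns a dict with "frame" (400x640x3 uint8, blue, green, red), "fx", "fy", "cx", "cy" (pixels), "origin" and "orientation" of the camera in the world. Camera axes: x right, y down, z forward; pixel columns grow to the right and rows downward; lengths in mm; the calibration is good to about 2 mm. A picture is of the moment at which its call begins. There is no depth.
- workorder.job_done(): hands the job in, once; it reports no verdict.
Trained networks look in a picture, given as the dict that the camera call returned (one of the last four; its "shot" number tells which), for a name from the list of things; names that differ only in an ending like _2 or _b are one class to them, and where a whole thing is asked for, a point or a joint stands for the part that bears it (a point fixed in the world has none). Each returns a list of dicts, best first, with "confidence" (0 to 1); they miss things now and then, are a little off and sometimes report something else, mostly with a low value. They report only what shows in the picture. A call takes as long as a camera call. They do not tell look-alikes from the thing itself.
- nets.recognise(picture, label): "xyz" ([x, y, z] in mm, in world coordinates, good to about 4 mm: the middle of the surface that is visible of it).
- nets.outline_of(picture, label): "pixels" (400x640 bool, what is visible of it).
- nets.pinpoint(picture, label): "xyz" ([x, y, z] in mm, in world coordinates, good to about 4 mm: a listed point, or the origin of a listed thing).
The state is a dict: "clock": time; "joints": joint angles; "joint_vel": joint speeds; "joint_efforts": joint torques, N m; "position": TCP position; "ee_rot": TCP orientation; "contact_force": force on the tool from outside, world axes, zero at the start; "wrist_torque": the same for the moment, N m; "gripper_width": finger opening in mm.
Only numpy, scipy, OpenCV 4.12 (cv2) and the standard library are available. Lean on these libraries where they do the work, as an engineer would, in place of code of your own. Each camera call takes 0.05 s, during which the arm holds its last target.

TASK

Lay out the next turning job on the black job board, whose back edge has the yellow strip: the walnut disc flat midway between the chuck and the dividing wheel, with the pale maple blank upright and centred on top of it; the tool post upright straight behind the chuck, and the brass collet upright straight in front of the dividing wheel, each with a finger's breadth (about 20 mm) of clear space. Behind means towards the yellow strip, in front means away from it, square to the board. Leave the cherry blank and the blue cap where they are.

Things in the scene. Friction and masses are not known exactly. Their poses are not given: they have to be found in the camera images.
- board: job board: black-faced plywood, 250 mm front to back, 290 mm left to right, 18 mm thick, lying fixed on the bench, with a yellow strip along its back edge. It lies on either the left or the right half of the bench. Origin at the centre of its underside; its x axis points to the back edge (away from the robot, within about 12 degrees), y to the left along the board. Top face 18 mm above the bench.
- chuck: three-jaw lathe chuck of bright steel, fixed face-up on the board: diameter 76 mm, 42 mm tall with its jaws. Stands 90 mm left or right of the board's centre, half-way between front and back. Origin at the centre of its underside; axes parallel to the board's.
- wheel: orange toothed dividing wheel, fixed flat on the board: diameter 88 mm over the teeth, 10 mm thick, with a steel hub of diameter 28 mm and 22 mm tall. Stands 90 mm from the board's centre on the other side from the chuck. Origin at the centre of its underside; axes parallel to the board's.
- disc_center (a point): dark brown walnut disc, diameter 56 mm, 22 mm thick, lying flat; loose, about 40 g. Point at its centre, half-way up; z axis up.
- maple_center (a point): pale maple blank, an upright cylinder of diameter 42 mm and 36 mm tall, with a small rosette on its flat top; loose, about 40 g. Point at its centre, half-way up; z axis up.
- toolpost_center (a point): tool post: square aluminium block, 40 x 40 mm and 44 mm tall, with a round steel collar and stud on top (to 56 mm); loose, about 220 g. Point at the centre of the block, 22 mm above its underside; x and y axes square to its side faces, z up.
- collet_center (a point): collet: plain brass cylinder standing upright, diameter 36 mm, 40 mm tall, with a dark bore in its top; loose, about 200 g. Point at its centre, half-way up; z axis up.
- cherry_center (a point): red-brown cherry blank, upright cylinder of diameter 42 mm, 36 mm tall; loose, not needed, to be left where it stands. Point at its centre, half-way up.
- cap_center (a point): blue plastic cap, stepped upright cylinder of diameter 44 mm (34 mm above), 34 mm tall; loose, not needed, to be left where it stands. Point at its centre, half-way up.
- pad: green rubber parts pad, 220 mm front to back, 280 mm left to right, 5 mm thick, fixed on the half of the bench that the board leaves free. The six loose parts stand on it in any order, in two rows of three, about 95 to 100 mm apart. Origin at the centre of its underside; x to the back, y to the left.
Things that resemble listed ones, but are neither listed nor needed, are in the scene too. Leave any pink look-alike of the part that bears maple_center alone.

How it is judged:
By the outcome, as a careful person would: the job done as asked, in the order asked, and still so for the second after the job is handed in, with the robot touching nothing.
It also fails if it takes over 109 s, if anything falls off the work surface, if the arm or the gripper's body presses on something with over 40 N, if the wrist force passes 120 N, or if a joint passes its speed limit or range.

## Working session

There is one attempt and no reset: what is moved stays moved. The work goes in short steps, Python scripts to look and compute and a tool call to move; the robot and the scene stay as the last step left them, time stands still between calls to the robot, and variables do not carry over. Pictures are saved under pics/ and viewed, and the job is handed in when it is done.

Besides the shell and the picture viewer there is one more tool, called by a JSON object that holds its "name" and its "arguments", one argument or row to a line. apply_moves: Moves the arm, as the interface text tells. Its arguments: {"type":"object","properties":{"steps":{"type":"array"}},"required":["steps"]}

```bash
mkdir -p pics; ls; python3 - <<'E'
from bench import telemetry, get_image, workorder, nets, arm
import cv2
s=telemetry.read_state();print(s)
for n in("top","side","wrist"):
    p=get_image(n);cv2.imwrite(f"pics/{n}0.png",p["frame"]);print(n,{k:p[k] for k in p if k!="frame"})
    for l in ["board","chuck","wheel","disc_center","maple_center","toolpost_center","collet_center","cherry_center","cap_center","pad"]:
        print(l,[(d["xyz"],round(d["confidence"],2)) for d in nets.pinpoint(p,l)][:4])
E
```

```text
pics
{'clock': 0.0, 'joints': array([ 1.58559348e+00,  3.85527113e-01,  6.60091086e-03, -5.05773128e-04,
       -1.19395478e+00, -2.58637640e-01]), 'joint_vel': array([ 1.36019162e-03,  5.00155235e-05,  1.19111856e-04,  1.84910957e-03,
       -8.07017370e-04, -1.51637683e-03]), 'joint_efforts': array([ 4.61974814e-04, -3.92287016e+01,  1.88395840e+01,  4.18612674e+00,
       -4.76114845e-03,  9.71474208e-07]), 'position': array([150.72007774, 605.99967865, 252.2285276 ]), 'ee_rot': array([-6.15786805e-01,  7.87912095e-01, -6.88612002e-04, -8.17009617e-04]), 'contact_force': array([-0.53811004, -0.39150268,  0.35946381]), 'wrist_torque': array([ 0.03739004, -0.02875064, -0.01884573]), 'gripper_width': 85.67435169151217}
top {'fx': 406.9477663953071, 'fy': 406.9477663953071, 'cx': 315.7650659089695, 'cy': 204.52005980548478, 'origin': array([355.91700171,  19.05290218, 811.08080702]), 'orientation': array([-0.70184461,  0.7026286 , -0.08310765,  0.08258523]), 'shot': 1}
board [([506.7, -179.9, 2.0], 0.59), ([470.3, 175.2, 24.7], 0.26)]
chuck [([493.2, -269.3, 13.7], 0.83)]
wheel [([518
[... 946 characters left out ...]
], 0.51), ([551.4, 64.1, 16.5], 0.36)]
toolpost_center [([457.3, 79.9, 26.7], 0.72)]
collet_center [([591.4, 257.5, 24.6], 0.71)]
cherry_center [([471.9, 179.1, 22.3], 0.68)]
cap_center [([489.9, 270.3, 20.7], 0.59)]
pad [([523.0, 166.3, 1.4], 0.69), ([592.4, 254.4, 22.7], 0.53), ([503.8, -181.3, -6.5], 0.44)]
wrist {'fx': 295.4098451514854, 'fy': 295.4098451514854, 'cx': 315.27344684071767, 'cy': 196.21789753434206, 'origin': array([232.6431981 , 584.9566732 , 373.89973442]), 'orientation': array([-0.60763235,  0.77686188,  0.13015401, -0.10162909]), 'shot': 3}
board []
chuck []
wheel []
disc_center []
maple_center []
toolpost_center []
collet_center []
cherry_center []
cap_center []
pad []
```

View pics/top0.png

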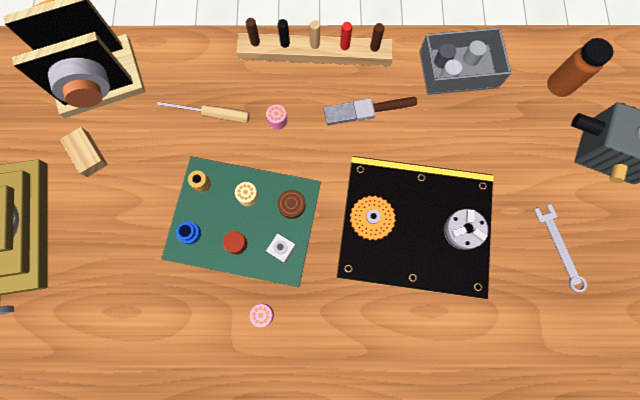

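View pics/side0.png

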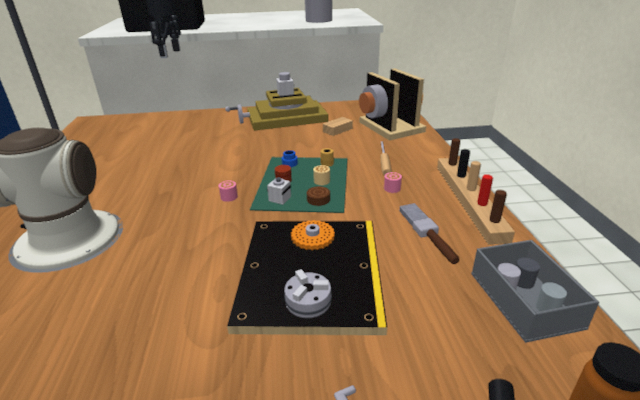

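View pics/wrist0.png

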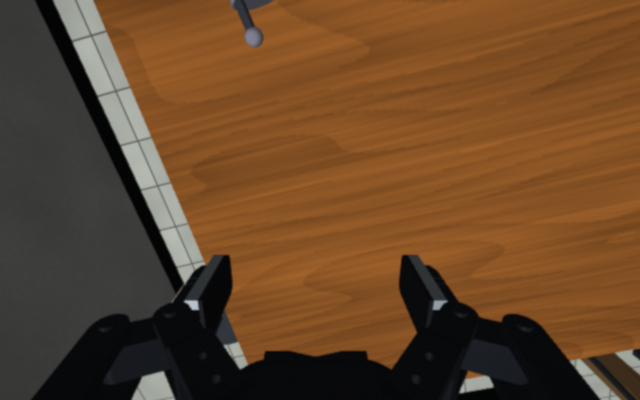

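Maple candidates in the top image are the pale blank at (246,192) on the pad, and pink look-alikes at (276,116) and (261,315) off the pad. I choose (246,192). For the cherry, (234,242) is the red-brown one, and the walnut disc is at (291,203). Next I'll take a close crop and measure accurately.

```bash
cat > h.py <<'E'
import numpy as np, cv2
from scipy.spatial.transform import Rotation as R
from scipy.optimize import least_squares
from bench import telemetry, get_image, nets
def proj(p,X):
    c=(np.asarray(X,float)-p["origin"])@R.from_quat(p["orientation"]).as_matrix()
    return np.c_[p["fx"]*c[:,0]/c[:,2]+p["cx"],p["fy"]*c[:,1]/c[:,2]+p["cy"]]
def back(p,uv,z):
    uv=np.atleast_2d(uv).astype(float)
    d=np.c_[(uv[:,0]-p["cx"])/p["fx"],(uv[:,1]-p["cy"])/p["fy"],np.ones(len(uv))]@R.from_quat(p["orientation"]).as_matrix().T
    return p["origin"]+d*((z-p["origin"][2])/d[:,2])[:,None]
t=np.linspace(0,2*np.pi,49)[:-1]
def cyl(x,y,z0,r,h):
    return np.vstack([np.c_[x+r*np.cos(t),y+r*np.sin(t),0*t+z] for z in(z0,z0+h)])
def cen(poly):
    m=cv2.moments(poly.astype(np.float32));return np.array([m["m10"]/m["m00"],m["m01"]/m["m00"]])
def fitcyl(p,mask,z0,r,h,g):
    v,u=np.nonzero(mask);c=np.array([u.mean(),v.mean()])
    f=lambda q:cen(cv2.convexHull(proj(p,cyl(q[0],q[1],z0,r,h)).astype(np.float32))[:,0])-c
    s=least_squares(f,g);hull=cv2.convexHull(proj(p,cyl(*s.x,z0,r,h)).astype(np.float32))
    return s.x, mask.sum(), cv2.contourArea(hull)
def outline(p,l,near,gate=45):
    best=None
    for d in nets.outline_of(p,l):
        v,u=np.nonzero(d["pixels"])
        if len(u)==0: continue
        b=back(p,[u.mean(),v.mean()],near[2])[0]
        if np.hypot(*(b[:2]-near[:2]))<gate and best is None: best=d["pixels"]
    return best
def go(x,y,z,xdir_deg):
    """shift/turn needed from the measured pose; tool down, tool x axis at xdir_deg in world"""
    s=telemetry.read_state();M=R.from_quat(s["ee_rot"]).as_matrix()
    sh=M.T@(np.array([x,y,z])-s["position"])/10
    a=np.radians(xdir_deg);X=np.array([np.cos(a),np.sin(a),0]);Z=np.array([0,0,-1.])
    T=np.c_[X,np.cross(Z,X),Z]
    rv=R.from_matrix(M.T@T).as_rotvec()
    print("t",round(s["clock"],2),"pos",s["position"].round(1),"w",round(s["gripper_width"],1),"F",s["contact_force"].round(1),"j",s["joints"].round(2),"xdir",round(np.degrees(np.arctan2(M[1,0],M[0,0])),1))
    print("shift cm",sh.round(2),"rot",rv.round(3))
E
python3 - <<'E'
from h import *
parts={"disc_center":(550,66,16,28,22),"maple_center":(566,155,23,21,36),"collet_center":(592,255,25,18,40),"cherry_center":(470,177,23,21,36)}
for n in("top","side"):
    p=get_image(n);f=p["frame"]
    for l,(x,y,z,r,h) in parts.items():
        m=outline(p,l,np.array([x,y,z]))
        print(n,l,None if m is None else fitcyl(p,m,5,r,h,[x,y]))
    for l,(x,y,r,h) in {"chuck":(491,-268,38,42),"wheel":(518,-93,44,10)}.items():
        m=outline(p,l,np.array([x,y,20]));print(n,l,None if m is None else fitcyl(p,m,18,r,h,[x,y]))
    m=outline(p,"board",np.array([507,-180,18]),80)
    mm=m.astype(np.uint8)*255; cs,_=cv2.findContours(mm,cv2.RETR_EXTERNAL,cv2.CHAIN_APPROX_NONE);c=max(cs,key=cv2.contourArea)
    q=cv2.minAreaRect(c);print("board rect",q)
    ap=cv2.approxPolyDP(cv2.convexHull(c),6,True)[:,0];print(ap.tolist());print(back(p,ap,18).round(1)[:,:2].tolist())
    hsv=cv2.cvtColor(f,cv2.COLOR_BGR2HSV)
    ye=cv2.inRange(hsv,(26,150,120),(34,255,255));v,u=np.nonzero(ye);B=back(p,np.c_[u,v],18)
    k=(abs(B[:,0]-630)<60)&(abs(B[:,1]+180)<180);B=B[k]
    L=cv2.fitLine(B[:,:2].astype(np.float32),cv2.DIST_HUBER,0,.01,.01).ravel();print("yellow",k.sum(),L,"board yaw",np.degrees(np.arctan2(L[1],L[0]))%180-90)
    if n=="top":
        crop=f[145:310,150:510];cv2.imwrite("pics/crop1.png",cv2.resize(crop,None,fx=2.2,fy=2.2,interpolation=cv2.INTER_CUBIC))
E
```

```text
top disc_center (array([547.25638436,  66.9504718 ]), np.int64(682), 665.8516439627856)
top maple_center (array([566.71771003, 157.30589512]), np.int64(430), 449.84118759725243)
top collet_center (array([591.75253391, 253.85861365]), np.int64(349), 385.20886262110434)
top cherry_center (array([469.22535128, 175.99694618]), np.int64(453), 460.34462193364743)
top chuck (array([ 491.55456678, -267.90766302]), np.int64(1427), 1560.797517583007)
top wheel (array([518.66528817, -92.81897149]), np.int64(1452), 1577.4424496677238)
board rect ((419.1332702636719, 227.23800659179688), (157.49148559570312, 125.767333984375), 7.9893269538879395)
[[352, 156], [492, 176], [487, 299], [336, 276]]
[[648.5, -56.5], [605.1, -341.0], [360.9, -306.6], [404.3, -20.4]]
yellow 425 [ 1.3997000e-01  9.9015576e-01  6.2281012e+02 -1.9209503e+02] board yaw -8.046112
side disc_center (array([548.57401792,  67.41335251]), np.int64(400), 413.75557762081735)
side maple_center (array([569.01724963, 159.50776749]), np.int64(308), 305.13048441847786)
side collet_center (array([593.94053351, 260.91167505]), np.int64(202), 228.9687961502932)
side cherry_center (array([471.46746092, 190.99545878]), np.int64(225), 294.9982630449813)
side chuck (array([ 492.90849583, -275.36541691]), np.int64(1767), 2102.6279951669276)
side wheel (array([519.11431434, -91.75661794]), np.int64(1013), 1047.8102201151196)
board rect ((307.0, 277.5), (115.0, 160.0), 90.0)
[[373, 223], [385, 334], [229, 332], [258, 221]]
[[649.7, -64.9], [602.2, -355.6], [365.8, -320.3], [407.1, -21.7]]Traceback (most recent call last):
  File "<stdin>", line 17, in <module>
cv2.error: OpenCV(4.12.0) /io/opencv/modules/imgproc/src/linefit.cpp:50: error: (-215:Assertion failed) count > 0 in function 'fitLine2D_wods'
```

View pics/crop1.png

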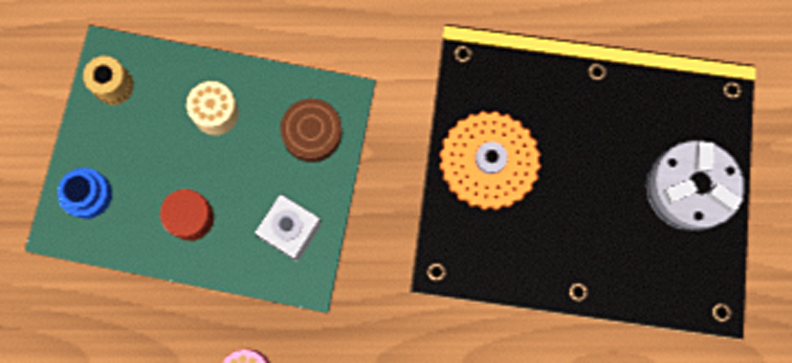

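```bash
python3 - <<'E'
from h import *
from bench import arm
print(arm.nose_length,[a for a in dir(arm) if a[0]!='_'])
go(547.5,67,150,-150)
E
```

```text
22.0 ['IKError', 'nose_length']
t 2.45 pos [150.9 606.5 253.3] w 85.6 F [ 0.2 -0.1 -0.3] j [ 1.59  0.38  0.01 -0.   -1.19 -0.26] xdir -104.0
shift cm [ 42.77 -51.52  10.33] rot [ 0.    -0.     0.803]
```

{"name": "apply_moves", "arguments": {
  "steps": [
    {"hand":1,"xyz":[10,-12,1],"delta_rot":[0,0,0.3]},
    {"hand":1,"xyz":[20,-24,2],"delta_rot":[0,0,0.6]},
    {"hand":1,"xyz":[42.77,-51.52,6],"delta_rot":[0,0,0.803]},
    {"hand":1,"xyz":[42.77,-51.52,6],"delta_rot":[0,0,0.803]},
    {"hand":1,"xyz":[42.77,-51.52,6],"delta_rot":[0,0,0.803]},
    {"hand":1,"xyz":[42.77,-51.52,6],"delta_rot":[0,0,0.803]},
    {"hand":1,"xyz":[42.77,-51.52,6],"delta_rot":[0,0,0.803]},
    {"hand":1,"xyz":[42.77,-51.52,6],"delta_rot":[0,0,0.803]},
    {"hand":1,"xyz":[42.77,-51.52,6],"delta_rot":[0,0,0.803]},
    {"hand":1,"xyz":[42.77,-51.52,6],"delta_rot":[0,0,0.803]},
    {"hand":1,"xyz":[42.77,-51.52,6],"delta_rot":[0,0,0.803]},
    {"hand":1,"xyz":[42.77,-51.52,6],"delta_rot":[0,0,0.803]}
  ]
}}

```text
clock: 3.45
position: [446.8, 203.5, 209.6]
ee_rot: [-0.259, 0.966, 0.0, 0.001]
contact_force: [0.2, 1.2, 0.2]
gripper_width: 85.9
```

```bash
python3 - <<'E'
from h import *
go(547.5,67,150,-150)
E
```

```text
t 3.45 pos [446.8 203.5 209.6] w 85.9 F [0.2 1.2 0.2] j [ 0.76  0.2  -0.38  0.   -0.99 -0.23] xdir -149.9
shift cm [ -1.88 -16.86   5.96] rot [0.    0.001 0.001]
```

{"name": "apply_moves", "arguments": {
  "steps": [
    {"hand":1,"xyz":[-1.88,-16.86,5.96],"delta_rot":[0,0,0]},
    {"hand":1,"xyz":[-1.88,-16.86,5.96],"delta_rot":[0,0,0]},
    {"hand":1,"xyz":[-1.88,-16.86,5.96],"delta_rot":[0,0,0]},
    {"hand":1,"xyz":[-1.88,-16.86,5.96],"delta_rot":[0,0,0]},
    {"hand":1,"xyz":[-1.88,-16.86,5.96],"delta_rot":[0,0,0]},
    {"hand":1,"xyz":[-1.88,-16.86,5.96],"delta_rot":[0,0,0]},
    {"hand":1,"xyz":[-1.88,-16.86,5.96],"delta_rot":[0,0,0]},
    {"hand":1,"xyz":[-1.88,-16.86,5.96],"delta_rot":[0,0,0]}
  ]
}}

```text
clock: 4.12
position: [546.4, 69.4, 150.2]
ee_rot: [-0.259, 0.966, 0.0, 0.0]
contact_force: [-0.8, 0.4, 0.2]
gripper_width: 85.4
```

```bash
python3 - <<'E'
from h import *
p=get_image("wrist");cv2.imwrite("pics/w1.png",p["frame"]);print(p["origin"])
for l,(x,y,z,r,h) in {"disc_center":(548,67,16,28,22),"maple_center":(567,157,23,21,36),"collet_center":(592,255,25,18,40)}.items():
    m=outline(p,l,np.array([x,y,z]));print(l,None if m is None else fitcyl(p,m,5,r,h,[x,y]))
m=outline(p,"toolpost_center",np.array([457,82,30]));
if m is not None: cv2.imwrite("pics/w1m.png",m.astype(np.uint8)*255)
go(548,67,31,-150)
E
```

```text
[588.76523982  -4.48870337 270.83392823]
disc_center (array([547.2137574 ,  66.22921835]), np.int64(3306), 3339.2309409207664)
maple_center (array([565.41434536, 154.51110076]), np.int64(2124), 2276.0333270488773)
collet_center None
t 4.37 pos [546.3  69.8 150.4] w 85.3 F [ 0.3 -0.5  0.5] j [ 0.42  0.36 -0.32 -0.   -0.89  0.1 ] xdir -149.9
shift cm [ 1.000e-02 -3.200e-01  1.194e+01] rot [-0.     0.001  0.002]
```

View pics/w1.png

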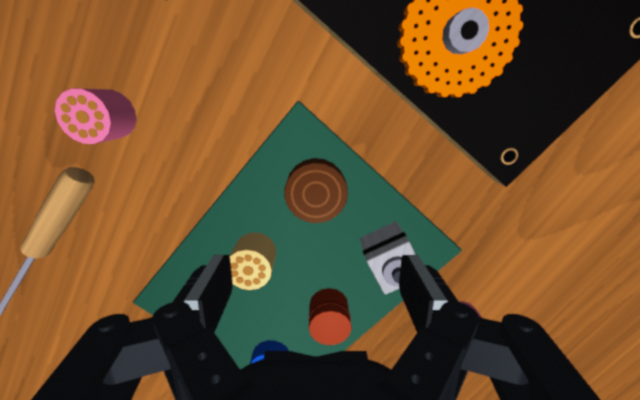

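{"name": "apply_moves", "arguments": {
  "steps": [
    {"hand":1,"xyz":[0.07,-0.33,3],"delta_rot":[0,0,0]},
    {"hand":1,"xyz":[0.07,-0.33,6],"delta_rot":[0,0,0]},
    {"hand":1,"xyz":[0.07,-0.33,8.5],"delta_rot":[0,0,0]},
    {"hand":1,"xyz":[0.07,-0.33,9.5],"delta_rot":[0,0,0]},
    {"hand":1,"xyz":[0.07,-0.33,9.5],"delta_rot":[0,0,0]},
    {"hand":1,"xyz":[0.07,-0.33,9.5],"delta_rot":[0,0,0]}
  ]
}}

```text
clock: 4.87
position: [548.0, 65.9, 55.2]
ee_rot: [-0.26, 0.966, -0.0, 0.0]
contact_force: [0.6, 0.2, 0.2]
gripper_width: 85.3
```

```bash
python3 - <<'E'
from h import *
p=get_image("wrist");cv2.imwrite("pics/w2.png",p["frame"]);
go(547.3,66.6,29.5,-150)
E
```

```text
t 4.92 pos [548.6  66.1  56. ] w 85.2 F [-0.3  0.9  0.9] j [ 0.41  0.49 -0.41  0.   -0.68  0.11] xdir -149.9
shift cm [0.09 0.11 2.65] rot [-0.001  0.002  0.001]
```

View pics/w2.png

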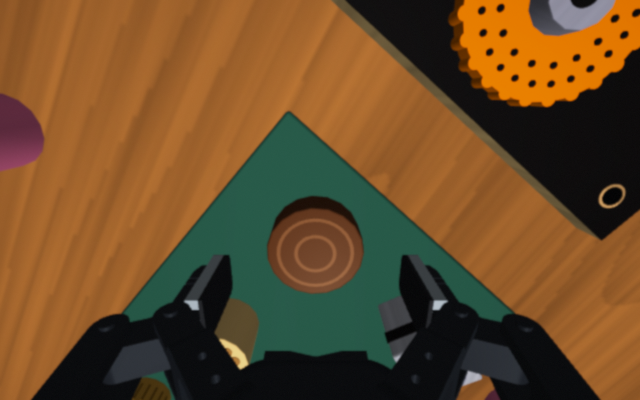

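{"name": "apply_moves", "arguments": {
  "steps": [
    {"hand":1,"xyz":[0.07,0.1,1.3],"delta_rot":[0,0,0]},
    {"hand":1,"xyz":[0.07,0.1,2.6],"delta_rot":[0,0,0]},
    {"hand":1,"xyz":[0.07,0.1,2.6],"delta_rot":[0,0,0]},
    {"hand":0,"xyz":[0.07,0.1,2.6],"delta_rot":[0,0,0]},
    {"hand":0,"xyz":[0.07,0.1,2.6],"delta_rot":[0,0,0]},
    {"hand":0,"xyz":[0.07,0.1,2.6],"delta_rot":[0,0,0]},
    {"hand":0,"xyz":[0.07,0.1,2.6],"delta_rot":[0,0,0]},
    {"hand":0,"xyz":[0.07,0.1,2.6],"delta_rot":[0,0,0]},
    {"hand":0,"xyz":[0.07,0.1,2.6],"delta_rot":[0,0,0]},
    {"hand":0,"xyz":[0.07,0.1,2.6],"delta_rot":[0,0,0]}
  ]
}}

```text
clock: 5.75
position: [547.8, 66.5, 30.9]
ee_rot: [-0.259, 0.966, 0.0, 0.002]
contact_force: [-0.5, 1.3, 5.9]
gripper_width: 53.7
```

```bash
python3 - <<'E'
from h import *
p=get_image("wrist");cv2.imwrite("pics/w3.png",p["frame"]);
go(505,-181,140,-188.4)
E
```

```text
t 5.8 pos [547.8  66.5  30.9] w 53.7 F [-0.2  0.3  5.3] j [ 0.41  0.52 -0.43  0.   -0.62  0.11] xdir -149.9
shift cm [ 16.06 -19.28 -10.95] rot [0.    0.004 0.671]
```

View pics/w3.png

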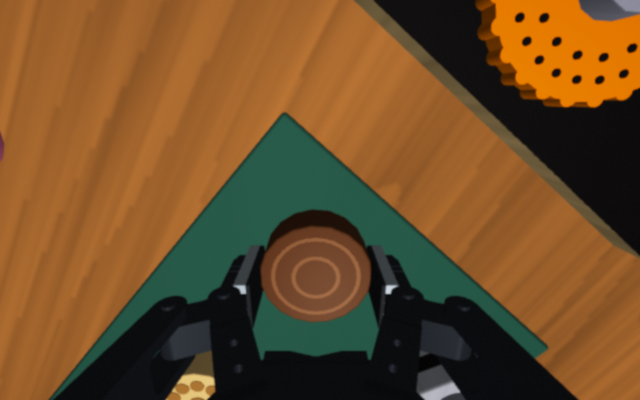

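{"name": "apply_moves", "arguments": {
  "steps": [
    {"hand":0,"xyz":[0,0,-3],"delta_rot":[0,0,0]},
    {"hand":0,"xyz":[0,0,-7],"delta_rot":[0,0,0]},
    {"hand":0,"xyz":[3,-3.5,-9.5],"delta_rot":[0,0,0.1]},
    {"hand":0,"xyz":[5.3,-6.4,-9.5],"delta_rot":[0,0,0.2]},
    {"hand":0,"xyz":[7.5,-9.0,-9.5],"delta_rot":[0,0,0.3]},
    {"hand":0,"xyz":[9.7,-11.6,-9.5],"delta_rot":[0,0,0.4]},
    {"hand":0,"xyz":[11.9,-14.2,-9.5],"delta_rot":[0,0,0.5]},
    {"hand":0,"xyz":[14,-16.8,-9.5],"delta_rot":[0,0,0.6]},
    {"hand":0,"xyz":[16.06,-19.28,-9.5],"delta_rot":[0,0,0.671]},
    {"hand":0,"xyz":[16.06,-19.28,-9.5],"delta_rot":[0,0,0.671]},
    {"hand":0,"xyz":[16.06,-19.28,-9.5],"delta_rot":[0,0,0.671]},
    {"hand":0,"xyz":[16.06,-19.28,-9.5],"delta_rot":[0,0,0.671]}
  ]
}}

```text
clock: 6.8
position: [504.0, -181.3, 124.3]
ee_rot: [0.073, 0.997, 0.0, 0.001]
contact_force: [0.3, -0.4, -1.1]
gripper_width: 54.2
```

```bash
python3 - <<'E'
from h import *
p=get_image("wrist");cv2.imwrite("pics/w4.png",p["frame"]);
p=get_image("top");cv2.imwrite("pics/t4.png",p["frame"]);
go(505,-181,60,-188.4)
E
```

```text
t 6.9 pos [ 504.2 -180.4  124.1] w 53.7 F [ 1.1  0.6 -1.2] j [-0.04  0.37 -0.38 -0.   -0.82 -0.1 ] xdir 171.7
shift cm [-0.08 -0.05  6.41] rot [0.    0.001 0.001]
```

View pics/w4.png

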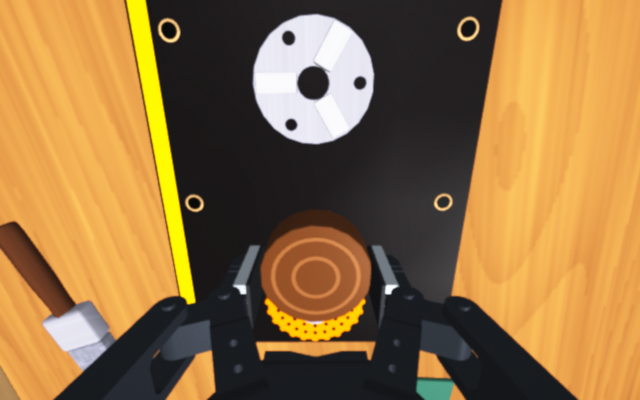

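```bash
python3 - <<'E'
from h import *
p=get_image("wrist")
print(back(p,[[169,30],[468,29],[194.5,203],[443.5,202]],18).round(1)[:,:2].tolist())
m=outline(p,"chuck",np.array([491,-269,40]));print(fitcyl(p,m,18,38,42,[491,-269]), fitcyl(p,m,18,38,34,[491,-269]))
t=get_image("top")
# bolts in top from crop1
b=np.array([[462,54],[597,71],[732,90],[436,272],[578,292],[722,313]])/2.2+[150,145]
print(back(t,b,18).round(1)[:,:2].tolist())
E
```

```text
[[584.9, -320.1], [383.7, -291.4], [602.3, -195.9], [400.8, -167.4]]
(array([ 492.55995333, -271.44018598]), np.int64(12425), 14322.331178051063) (array([ 492.52961332, -271.96068742]), np.int64(12425), 13165.977441218347)
[[619.2, -72.2], [602.5, -196.8], [584.1, -320.1], [418.3, -44.1], [400.9, -167.8], [382.7, -291.9]]
```

{"name": "apply_moves", "arguments": {
  "steps": [
    {"hand":0,"xyz":[-0.1,-0.08,2.5],"delta_rot":[0,0,-0.005]},
    {"hand":0,"xyz":[-0.1,-0.08,5],"delta_rot":[0,0,-0.005]},
    {"hand":0,"xyz":[-0.1,-0.08,6.5],"delta_rot":[0,0,-0.005]},
    {"hand":0,"xyz":[-0.1,-0.08,7],"delta_rot":[0,0,-0.005]},
    {"hand":0,"xyz":[-0.1,-0.08,7],"delta_rot":[0,0,-0.005]},
    {"hand":0,"xyz":[-0.1,-0.08,7],"delta_rot":[0,0,-0.005]},
    {"hand":0,"xyz":[-0.1,-0.08,7],"delta_rot":[0,0,-0.005]}
  ]
}}

```text
clock: 7.63
position: [505.8, -182.1, 54.9]
ee_rot: [0.071, 0.998, -0.0, 0.001]
contact_force: [0.1, -0.6, -0.6]
gripper_width: 54.0
```

```bash
python3 - <<'E'
from h import *
go(505.2,-181.4,45,-188.1)
E
```

```text
t 7.63 pos [ 505.8 -182.1   54.9] w 54.0 F [ 0.1 -0.6 -0.6] j [-0.04  0.47 -0.45  0.   -0.65 -0.1 ] xdir 171.9
shift cm [0.07 0.06 0.99] rot [-0.     0.002  0.   ]
```

{"name": "apply_moves", "arguments": {
  "steps": [
    {"hand":0,"xyz":[0.06,0.06,0.5],"delta_rot":[0,0,0]},
    {"hand":0,"xyz":[0.06,0.06,1.0],"delta_rot":[0,0,0]},
    {"hand":0,"xyz":[0.06,0.06,1.0],"delta_rot":[0,0,0]},
    {"hand":0,"xyz":[0.06,0.06,1.0],"delta_rot":[0,0,0]}
  ]
}}

```text
clock: 7.97
position: [504.6, -181.5, 43.9]
ee_rot: [0.071, 0.997, -0.0, 0.0]
contact_force: [0.4, -1.0, 1.2]
gripper_width: 53.8
```

{"name": "apply_moves", "arguments": {
  "steps": [
    {"hand":0.85,"xyz":[0,0,0],"delta_rot":[0,0,0]},
    {"hand":0.85,"xyz":[0,0,0],"delta_rot":[0,0,0]},
    {"hand":0.85,"xyz":[0,0,0],"delta_rot":[0,0,0]},
    {"hand":0.85,"xyz":[0,0,0],"delta_rot":[0,0,0]},
    {"hand":0.85,"xyz":[0,0,0],"delta_rot":[0,0,0]},
    {"hand":0.85,"xyz":[0,0,0],"delta_rot":[0,0,0]},
    {"hand":0.85,"xyz":[0,0,-2],"delta_rot":[0,0,0]},
    {"hand":0.85,"xyz":[0,0,-5],"delta_rot":[0,0,0]},
    {"hand":0.85,"xyz":[0,0,-8],"delta_rot":[0,0,0]},
    {"hand":1,"xyz":[0,0,-10],"delta_rot":[0,0,0]},
    {"hand":1,"xyz":[0,0,-10],"delta_rot":[0,0,0]}
  ]
}}

```text
clock: 8.88
position: [507.1, -182.0, 148.6]
ee_rot: [0.07, 0.998, -0.001, 0.005]
contact_force: [1.2, 0.0, 0.2]
gripper_width: 85.4
```

```bash
python3 - <<'E'
from h import *
for n in("wrist","top"):
    p=get_image(n);cv2.imwrite(f"pics/{n}5.png",p["frame"])
    for l,(x,y,z,r,h,z0) in {"disc_center":(505,-181,29,28,22,18),"maple_center":(566,156,23,21,36,5)}.items():
        m=outline(p,l,np.array([x,y,z]));print(n,l,None if m is None else fitcyl(p,m,z0,r,h,[x,y]))
go(566,156,150,-188)
E
```

```text
wrist disc_center (array([ 504.5951028 , -181.63409392]), np.int64(3504), 3699.529357562773)
wrist maple_center None
top disc_center (array([ 510.7061202 , -191.97813831]), np.int64(291), 735.1360270774458)
top maple_center (array([565.80641711, 157.56128184]), np.int64(410), 449.909059307538)
t 9.18 pos [ 503.4 -181.4  142.4] w 85.3 F [-0.3 -0.1  0.1] j [-0.04  0.34 -0.36 -0.   -0.87 -0.1 ] xdir 171.9
shift cm [-1.42 34.29 -0.77] rot [-0.    -0.003 -0.003]
```

View pics/wrist5.png

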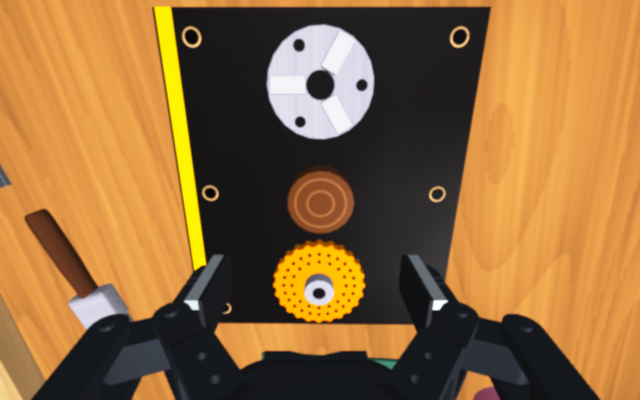

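{"name": "apply_moves", "arguments": {
  "steps": [
    {"hand":1,"xyz":[-0.2,4,-0.7],"delta_rot":[0,0,0]},
    {"hand":1,"xyz":[-0.3,8,-0.7],"delta_rot":[0,0,0]},
    {"hand":1,"xyz":[-0.5,12,-0.7],"delta_rot":[0,0,0]},
    {"hand":1,"xyz":[-0.7,16,-0.7],"delta_rot":[0,0,0]},
    {"hand":1,"xyz":[-0.8,20,-0.7],"delta_rot":[0,0,0]},
    {"hand":1,"xyz":[-1,24,-0.7],"delta_rot":[0,0,0]},
    {"hand":1,"xyz":[-1.2,28,-0.7],"delta_rot":[0,0,0]},
    {"hand":1,"xyz":[-1.42,31.5,-0.7],"delta_rot":[0,0,0]},
    {"hand":1,"xyz":[-1.42,34.29,-0.7],"delta_rot":[0,0,0]},
    {"hand":1,"xyz":[-1.42,34.29,-0.7],"delta_rot":[0,0,0]},
    {"hand":1,"xyz":[-1.42,34.29,-0.7],"delta_rot":[0,0,0]},
    {"hand":1,"xyz":[-1.42,34.29,-0.7],"delta_rot":[0,0,0]}
  ]
}}

```text
clock: 10.18
position: [566.1, 155.4, 149.6]
ee_rot: [0.071, 0.997, -0.001, -0.001]
contact_force: [-0.4, -0.2, 0.2]
gripper_width: 85.2
```

```bash
python3 - <<'E'
from h import *
for n in("wrist",):
    p=get_image(n);cv2.imwrite(f"pics/{n}6.png",p["frame"])
    for l,(x,y,z,r,h,z0) in {"collet_center":(592,254,25,18,40,5),"maple_center":(566,156,23,21,36,5)}.items():
        m=outline(p,l,np.array([x,y,z]));print(n,l,None if m is None else fitcyl(p,m,z0,r,h,[x,y]))
    m=outline(p,"toolpost_center",np.array([457,82,30]))
    if m is not None:
        v,u=np.nonzero(m);print("post",back(p,[u.mean(),v.mean()],30))
go(566,156.3,60,-188)
E
```

```text
wrist collet_center (array([592.18133939, 251.96752316]), np.int64(1697), 1827.355522077065)
wrist maple_center (array([566.09402254, 155.38863506]), np.int64(2276), 2330.402780339122)
post [[454.0684778   83.07150034  30.        ]]
t 10.38 pos [566.7 154.6 150.6] w 85.4 F [-0.2  0.1  0.2] j [ 0.54  0.41 -0.23  0.   -0.93 -0.69] xdir 171.8
shift cm [0.09 0.16 9.06] rot [-0.    -0.    -0.004]
```

View pics/wrist6.png

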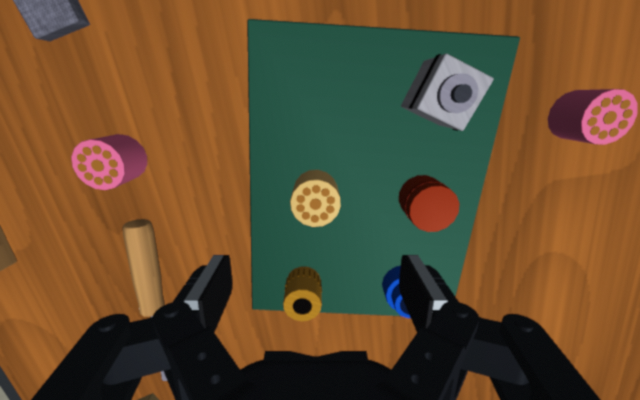

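{"name": "apply_moves", "arguments": {
  "steps": [
    {"hand":1,"xyz":[0.07,0.07,3],"delta_rot":[0,0,0]},
    {"hand":1,"xyz":[0.07,0.07,6],"delta_rot":[0,0,0]},
    {"hand":1,"xyz":[0.07,0.07,9],"delta_rot":[0,0,0]},
    {"hand":1,"xyz":[0.07,0.07,10.5],"delta_rot":[0,0,0]},
    {"hand":1,"xyz":[0.07,0.07,11.4],"delta_rot":[0,0,0]},
    {"hand":1,"xyz":[0.07,0.07,11.4],"delta_rot":[0,0,0]},
    {"hand":1,"xyz":[0.07,0.07,11.4],"delta_rot":[0,0,0]},
    {"hand":1,"xyz":[0.07,0.07,11.4],"delta_rot":[0,0,0]}
  ]
}}

```text
clock: 11.05
position: [567.3, 156.9, 38.2]
ee_rot: [0.071, 0.997, 0.001, 0.001]
contact_force: [-0.2, 0.1, 0.9]
gripper_width: 85.2
```

```bash
python3 - <<'E'
from h import *
go(566,155.4,36,-188)
E
```

```text
t 11.05 pos [567.3 156.9  38.2] w 85.2 F [-0.2  0.1  0.9] j [ 0.54  0.56 -0.33  0.   -0.68 -0.69] xdir 171.9
shift cm [ 0.11 -0.17  0.22] rot [ 0.002  0.003 -0.002]
```

{"name": "apply_moves", "arguments": {
  "steps": [
    {"hand":0,"xyz":[0,0,0],"delta_rot":[0,0,0]},
    {"hand":0,"xyz":[0,0,0],"delta_rot":[0,0,0]},
    {"hand":0,"xyz":[0,0,0],"delta_rot":[0,0,0]},
    {"hand":0,"xyz":[0,0,0],"delta_rot":[0,0,0]},
    {"hand":0,"xyz":[0,0,0],"delta_rot":[0,0,0]},
    {"hand":0,"xyz":[0,0,0],"delta_rot":[0,0,0]},
    {"hand":0,"xyz":[0,0,0],"delta_rot":[0,0,0]},
    {"hand":0,"xyz":[0,0,0],"delta_rot":[0,0,0]}
  ]
}}

```text
clock: 11.72
position: [566.8, 157.1, 37.8]
ee_rot: [0.071, 0.997, 0.0, 0.001]
contact_force: [-1.0, 0.5, 5.0]
gripper_width: 40.3
```

```bash
python3 - <<'E'
from h import *
p=get_image("wrist");cv2.imwrite(f"pics/w7.png",p["frame"])
go(504.8,-181.5,160,-188.1)
E
```

```text
t 11.77 pos [566.8 157.1  37.8] w 40.2 F [-0.5  0.1  5.6] j [ 0.55  0.56 -0.33  0.   -0.68 -0.69] xdir 171.9
shift cm [  1.35 -34.38 -12.26] rot [ 0.001  0.002 -0.   ]
```

View pics/w7.png

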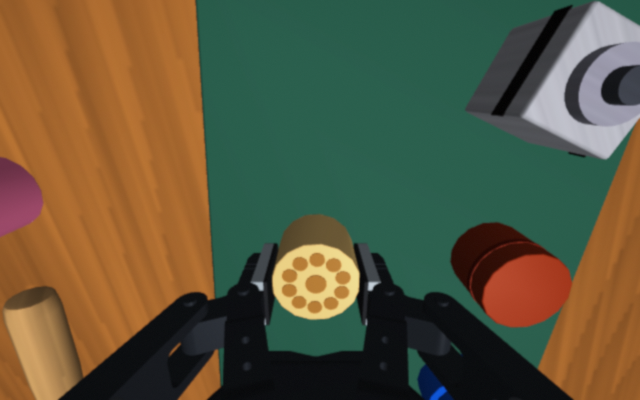

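{"name": "apply_moves", "arguments": {
  "steps": [
    {"hand":0,"xyz":[0,0,-3],"delta_rot":[0,0,0]},
    {"hand":0,"xyz":[0,0,-7],"delta_rot":[0,0,0]},
    {"hand":0,"xyz":[0,-2,-10],"delta_rot":[0,0,0]},
    {"hand":0,"xyz":[0.2,-6,-11],"delta_rot":[0,0,0]},
    {"hand":0,"xyz":[0.4,-10,-11],"delta_rot":[0,0,0]},
    {"hand":0,"xyz":[0.6,-14,-11],"delta_rot":[0,0,0]},
    {"hand":0,"xyz":[0.8,-18,-11],"delta_rot":[0,0,0]},
    {"hand":0,"xyz":[1,-22,-11],"delta_rot":[0,0,0]},
    {"hand":0,"xyz":[1.2,-26,-11],"delta_rot":[0,0,0]},
    {"hand":0,"xyz":[1.35,-29.5,-11],"delta_rot":[0,0,0]},
    {"hand":0,"xyz":[1.35,-32.5,-11],"delta_rot":[0,0,0]},
    {"hand":0,"xyz":[1.35,-34.38,-11],"delta_rot":[0,0,0]}
  ]
}}

```text
clock: 12.77
position: [502.9, -184.2, 146.3]
ee_rot: [0.072, 0.997, 0.0, -0.001]
contact_force: [0.1, -0.9, -1.2]
gripper_width: 40.6
```

{"name": "apply_moves", "arguments": {
  "steps": [
    {"hand":0,"xyz":[0,0,0],"delta_rot":[0,0,0]},
    {"hand":0,"xyz":[0,0,0],"delta_rot":[0,0,0]},
    {"hand":0,"xyz":[0,0,0],"delta_rot":[0,0,0]}
  ]
}}

```text
clock: 13.02
position: [504.0, -181.4, 146.4]
ee_rot: [0.071, 0.997, 0.0, -0.0]
contact_force: [-0.1, -0.7, -0.6]
gripper_width: 40.3
```

```bash
python3 - <<'E'
from h import *
p=get_image("wrist");cv2.imwrite(f"pics/w8.png",p["frame"])
s=telemetry.read_state();zb=s["position"][2]-37.5+5
m=outline(p,"maple_center",np.array([505,-181,zb+18]))
print("maple",zb,None if m is None else fitcyl(p,m,zb,21,36,[505,-181]))
p2=get_image("side")
m=outline(p2,"maple_center",np.array([505,-181,zb+18]))
print("maple side",None if m is None else fitcyl(p2,m,zb,21,36,[505,-181]))
cv2.imwrite(f"pics/s8.png",p2["frame"])
go(504.8,-181.5,90,-188.1)
E
```

```text
maple 113.99803225753294 (array([ 504.11510237, -183.07468752]), np.int64(7326), 7591.509009675123)
maple side (array([ 505.33947148, -179.11570004]), np.int64(651), 686.6338237917516)
t 13.22 pos [ 504.4 -180.8  146.7] w 40.6 F [ 0.5  0.2 -0.3] j [-0.04  0.34 -0.36 -0.   -0.87 -0.1 ] xdir 172.0
shift cm [-0.05 -0.07  5.67] rot [ 0.    -0.     0.001]
```

View pics/w8.png

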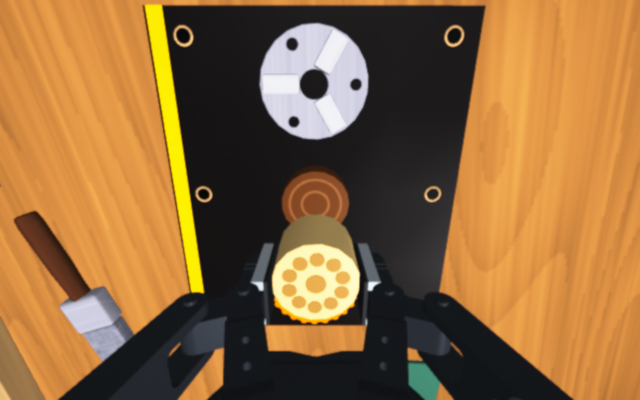

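{"name": "apply_moves", "arguments": {
  "steps": [
    {"hand":0,"xyz":[-0.04,0.13,2],"delta_rot":[0,0,0]},
    {"hand":0,"xyz":[-0.04,0.13,4],"delta_rot":[0,0,0]},
    {"hand":0,"xyz":[-0.04,0.13,6],"delta_rot":[0,0,0]},
    {"hand":0,"xyz":[-0.04,0.13,6.7],"delta_rot":[0,0,0]},
    {"hand":0,"xyz":[-0.04,0.13,6.7],"delta_rot":[0,0,0]},
    {"hand":0,"xyz":[-0.04,0.13,6.7],"delta_rot":[0,0,0]},
    {"hand":0,"xyz":[-0.04,0.13,6.7],"delta_rot":[0,0,0]},
    {"hand":0,"xyz":[-0.04,0.13,6.7],"delta_rot":[0,0,0]}
  ]
}}

```text
clock: 13.88
position: [505.7, -180.5, 81.0]
ee_rot: [0.071, 0.997, -0.0, 0.001]
contact_force: [-0.1, 0.6, -0.1]
gripper_width: 40.3
```

```bash
python3 - <<'E'
from h import *
p=get_image("wrist");cv2.imwrite(f"pics/w9.png",p["frame"])
s=telemetry.read_state();zb=s["position"][2]-37.5+5
m=outline(p,"maple_center",np.array([505,-181,zb+18]))
print("maple",zb,None if m is None else fitcyl(p,m,zb,21,36,[505,-181]))
p2=get_image("side");cv2.imwrite(f"pics/s9.png",cv2.resize(p2["frame"][180:340,220:400],None,fx=4,fy=4,interpolation=cv2.INTER_CUBIC)[:600])
go(504.6,-179.8,73,-188.1)
E
```

```text
maple 48.42014874587383 (array([ 505.9006867 , -181.89466254]), np.int64(7371), 7569.244155562716)
t 14.03 pos [ 505.2 -180.5   80.6] w 40.1 F [-0.1 -0.8 -0.3] j [-0.04  0.43 -0.43  0.   -0.71 -0.1 ] xdir 171.9
shift cm [0.07 0.06 0.76] rot [ 0.     0.002 -0.001]
```

View pics/s9.png

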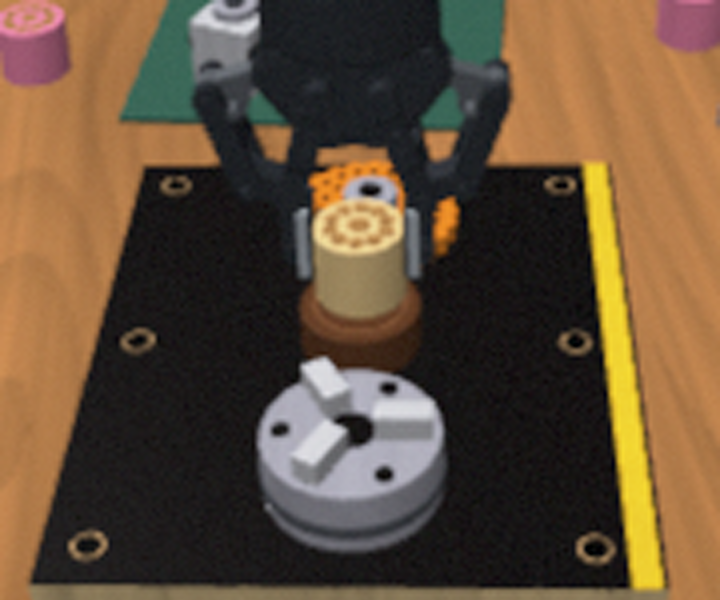

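View pics/w9.png

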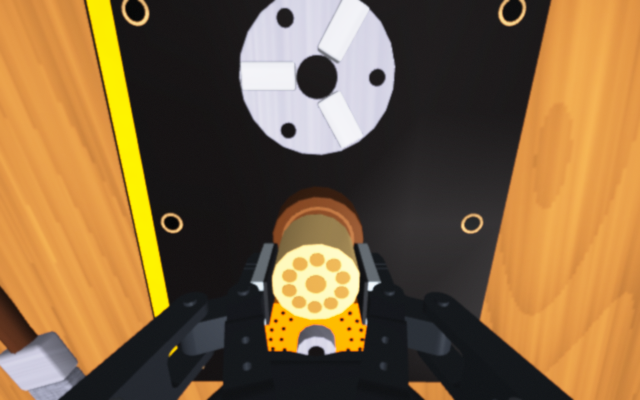

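{"name": "apply_moves", "arguments": {
  "steps": [
    {"hand":0,"xyz":[0.06,0.04,0.4],"delta_rot":[0,0,0]},
    {"hand":0,"xyz":[0.06,0.04,0.75],"delta_rot":[0,0,0]},
    {"hand":0,"xyz":[0.06,0.04,0.8],"delta_rot":[0,0,0]},
    {"hand":0,"xyz":[0.06,0.04,0.8],"delta_rot":[0,0,0]},
    {"hand":0,"xyz":[0.06,0.04,0.8],"delta_rot":[0,0,0]}
  ]
}}

```text
clock: 14.45
position: [504.4, -180.0, 72.8]
ee_rot: [0.071, 0.997, -0.0, 0.0]
contact_force: [-2.2, 1.6, 7.5]
gripper_width: 40.5
```

{"name": "apply_moves", "arguments": {
  "steps": [
    {"hand":0.75,"xyz":[0,0,0],"delta_rot":[0,0,0]},
    {"hand":0.75,"xyz":[0,0,0],"delta_rot":[0,0,0]},
    {"hand":0.75,"xyz":[0,0,0],"delta_rot":[0,0,0]},
    {"hand":0.75,"xyz":[0,0,0],"delta_rot":[0,0,0]},
    {"hand":0.75,"xyz":[0,0,0],"delta_rot":[0,0,0]},
    {"hand":0.75,"xyz":[0,0,0],"delta_rot":[0,0,0]},
    {"hand":0.75,"xyz":[0,0,-1.5],"delta_rot":[0,0,0]},
    {"hand":0.75,"xyz":[0,0,-4],"delta_rot":[0,0,0]},
    {"hand":0.75,"xyz":[0,0,-7],"delta_rot":[0,0,0]},
    {"hand":1,"xyz":[0,0,-8],"delta_rot":[0,0,0]},
    {"hand":1,"xyz":[0,0,-8],"delta_rot":[0,0,0]},
    {"hand":1,"xyz":[0,0,-8],"delta_rot":[0,0,0]}
  ]
}}

```text
clock: 15.45
position: [504.1, -179.9, 151.8]
ee_rot: [0.071, 0.997, 0.0, 0.0]
contact_force: [-0.9, -0.2, -0.2]
gripper_width: 85.3
```

```bash
python3 - <<'E'
from h import *
p=get_image("wrist");cv2.imwrite(f"pics/w10.png",p["frame"])
for l,(x,y,z,r,h,z0) in {"disc_center":(505,-181,29,28,22,18),"maple_center":(505,-181,58,21,36,40)}.items():
        m=outline(p,l,np.array([x,y,z]));print(l,None if m is None else fitcyl(p,m,z0,r,h,[x,y]))
go(457,82,180,-188.1)
E
```

```text
disc_center (array([ 502.3864871 , -195.36599412]), np.int64(1191), 3738.4781134051736)
maple_center (array([ 504.53503068, -181.51723943]), np.int64(2938), 3090.966773896944)
t 15.6 pos [ 503.2 -179.9  150.1] w 85.6 F [ 0.4  0.1 -0.4] j [-0.04  0.33 -0.35 -0.   -0.88 -0.1 ] xdir 171.8
shift cm [ 8.3  25.27 -2.96] rot [ 0.    -0.003 -0.001]
```

View pics/w10.png

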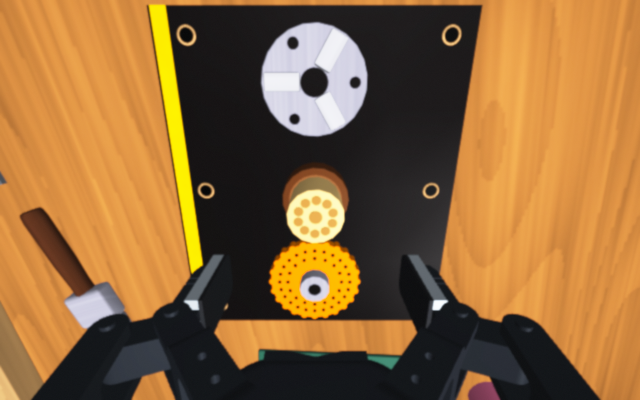

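```bash
cat >> h.py <<'E'
def box(x,y,th,z0=5,a=20,h=44):
    c=np.array([[1,1],[1,-1],[-1,-1],[-1,1]])*a
    th=np.radians(th);c=c@np.array([[np.cos(th),np.sin(th)],[-np.sin(th),np.cos(th)]])+[x,y]
    q=np.linspace(0,2*np.pi,24)
    return np.vstack([np.c_[c,np.full(4,z0)],np.c_[c,np.full(4,z0+h)],np.c_[x+8*np.cos(q),y+8*np.sin(q),0*q+z0+h+9]])
def fitbox(views,g,z0=5):
    from scipy.optimize import minimize
    def cost(q):
        e=0
        for p,m in views:
            S=4;hull=cv2.convexHull(proj(p,box(*q,z0)).astype(np.float32))
            im=np.zeros((400,640),np.uint8);cv2.fillConvexPoly(im,np.round(hull*16).astype(np.int32),255,cv2.LINE_AA,4)
            a=im/255.;e+=abs(a-m).sum()/m.sum()
        return e
    b=min((minimize(cost,[g[0],g[1],th],method="Nelder-Mead",options=dict(initial_simplex=np.array([[g[0],g[1],th],[g[0]+4,g[1],th],[g[0],g[1]+4,th],[g[0],g[1],th+12]]))) for th in(0,20,40,60,80)),key=lambda r:r.fun)
    return b.x,b.fun
E
python3 - <<'E'
from h import *
V=[]
for n in("top","side"):
    p=get_image(n);m=outline(p,"toolpost_center",np.array([457,82,30]))
    if m is not None: V.append((p,m));print(n,fitbox([(p,m)],(457,82)))
    if n=="top": cv2.imwrite("pics/t11.png",cv2.resize(p["frame"][200:300,240:520],None,fx=2.8,fy=2.8,interpolation=cv2.INTER_CUBIC)); cv2.imwrite("pics/t11p.png",cv2.resize(p["frame"][225:275,255:305],None,fx=10,fy=10,interpolation=cv2.INTER_CUBIC))
    if n=="top": print("maple",fitcyl(p,outline(p,"maple_center",np.array([505,-181,58])),40,21,36,[505,-181])) if outline(p,"maple_center",np.array([505,-181,58])) is not None else 0
E
```

```text
top (array([456.00129359,  85.6072741 ,  55.89806571]), np.float64(0.14274817982202703))
maple (array([ 507.9247981 , -185.08277055]), np.int64(298), 522.0444343925919)
side (array([458.98858757,  88.83436643,  67.44035032]), np.float64(1.6196078431372551))
```

View pics/t11p.png

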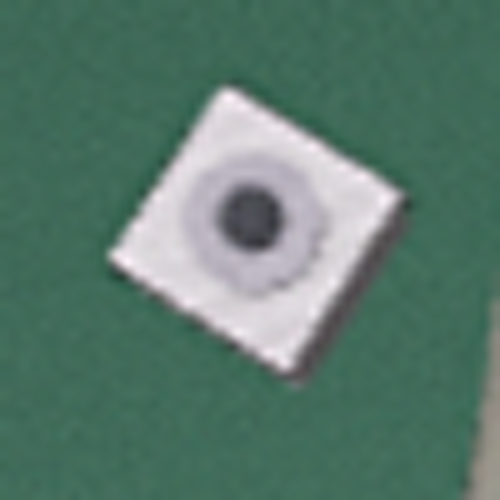

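```bash
python3 - <<'E'
from h import *
p=get_image("top")
c=(np.array([[225,83],[405,195],[293,370],[108,256]])+.5)/10-.5+[255,225]
B=back(p,c,49)[:,:2];print(B.round(1).tolist(),B.mean(0).round(1))
E_=np.roll(B,-1,0)-B;print(np.linalg.norm(E_,axis=1).round(1),(np.degrees(np.arctan2(E_[:,1],E_[:,0]))%90).round(1))
print(back(p,(np.array([[252,217]])+.5)/10-.5+[255,225],61))
go(457,83,170,-125)
E
```

```text
[[483.2, 91.8], [461.8, 57.4], [429.1, 78.0], [450.4, 113.0]] [456.1  85. ]
[40.4 38.6 41.  39.1] [58.1 57.9 58.7 57.1]
[[456.0978013   85.09924972  61.        ]]
t 15.95 pos [ 504.1 -180.   151.3] w 85.3 F [-0.4  0.3  0.2] j [-0.04  0.33 -0.35  0.   -0.89 -0.1 ] xdir 171.9
shift cm [ 8.39 25.37 -1.86] rot [ 0.000e+00 -1.000e-03 -1.102e+00]
```

{"name": "apply_moves", "arguments": {
  "steps": [
    {"hand":1,"xyz":[1,3,-1],"delta_rot":[0,0,-0.12]},
    {"hand":1,"xyz":[2.3,7,-1],"delta_rot":[0,0,-0.24]},
    {"hand":1,"xyz":[3.6,11,-1],"delta_rot":[0,0,-0.36]},
    {"hand":1,"xyz":[5,15,-1],"delta_rot":[0,0,-0.48]},
    {"hand":1,"xyz":[6.3,19,-1],"delta_rot":[0,0,-0.6]},
    {"hand":1,"xyz":[7.6,22.5,-1],"delta_rot":[0,0,-0.72]},
    {"hand":1,"xyz":[8.5,25.57,-1],"delta_rot":[0,0,-0.84]},
    {"hand":1,"xyz":[8.5,25.57,-1],"delta_rot":[0,0,-0.96]},
    {"hand":1,"xyz":[8.5,25.57,-1],"delta_rot":[0,0,-1.08]},
    {"hand":1,"xyz":[8.5,25.57,-1],"delta_rot":[0,0,-1.154]},
    {"hand":1,"xyz":[8.5,25.57,-1],"delta_rot":[0,0,-1.154]},
    {"hand":1,"xyz":[8.5,25.57,-1],"delta_rot":[0,0,-1.154]}
  ]
}}

```text
clock: 16.95
position: [456.3, 85.2, 161.7]
ee_rot: [-0.484, 0.875, -0.0, 0.0]
contact_force: [-0.6, -0.2, 0.1]
gripper_width: 85.1
```

```bash
python3 - <<'E'
from h import *
p=get_image("wrist");cv2.imwrite(f"pics/w12.png",p["frame"])
m=outline(p,"toolpost_center",np.array([456,85,30]))
print(None if m is None else fitbox([(p,m)],(456,85)))
go(456.1,85,35,-122)
E
```

```text
(array([456.06703936,  83.91572046,  56.41235366]), np.float64(0.07764287740991294))
t 17.05 pos [456.3  85.  161.7] w 85.4 F [ 0.2 -0.1 -0.2] j [ 0.54  0.21 -0.5   0.   -0.86  0.47] xdir -122.1
shift cm [1.000e-02 2.000e-02 1.267e+01] rot [ 0.    -0.    -0.002]
```

View pics/w12.png

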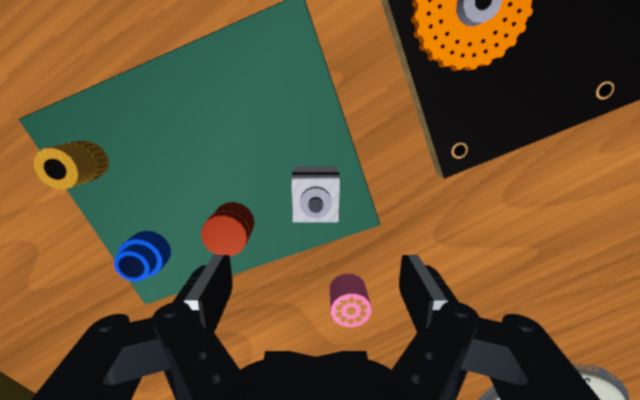

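{"name": "apply_moves", "arguments": {
  "steps": [
    {"hand":1,"xyz":[0.05,0,3.5],"delta_rot":[0,0,0]},
    {"hand":1,"xyz":[0.05,0,7],"delta_rot":[0,0,0]},
    {"hand":1,"xyz":[0.05,0,10],"delta_rot":[0,0,0]},
    {"hand":1,"xyz":[0.05,0,12],"delta_rot":[0,0,0]},
    {"hand":1,"xyz":[0.05,0,12.65],"delta_rot":[0,0,0]},
    {"hand":1,"xyz":[0.05,0,12.65],"delta_rot":[0,0,0]},
    {"hand":1,"xyz":[0.05,0,12.65],"delta_rot":[0,0,0]},
    {"hand":1,"xyz":[0.05,0,12.65],"delta_rot":[0,0,0]}
  ]
}}

```text
clock: 17.72
position: [457.1, 85.2, 36.5]
ee_rot: [-0.485, 0.875, -0.0, 0.002]
contact_force: [-0.2, -0.4, -0.6]
gripper_width: 85.2
```

```bash
python3 - <<'E'
from h import *
p=get_image("wrist");cv2.imwrite(f"pics/w13.png",p["frame"])
go(456.1,84.5,35,-122)
E
```

```text
t 17.77 pos [457.1  85.2  36.7] w 85.4 F [-0.9 -0.6  0.3] j [ 0.54  0.41 -0.64  0.   -0.52  0.48] xdir -122.0
shift cm [0.12 0.05 0.17] rot [-0.002  0.003 -0.   ]
```

View pics/w13.png

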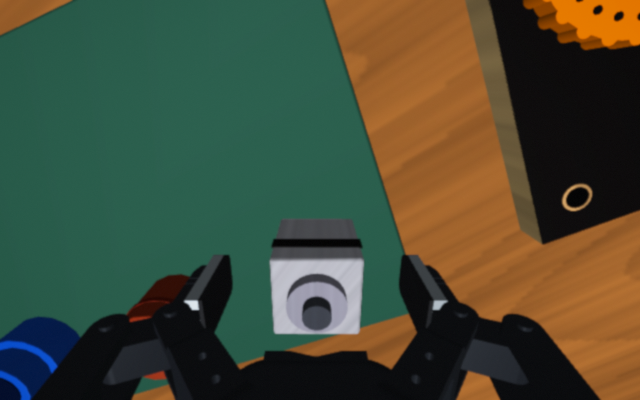

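{"name": "apply_moves", "arguments": {
  "steps": [
    {"hand":0,"xyz":[0.05,0.05,0.1],"delta_rot":[0,0,0]},
    {"hand":0,"xyz":[0.05,0.05,0.1],"delta_rot":[0,0,0]},
    {"hand":0,"xyz":[0.05,0.05,0.1],"delta_rot":[0,0,0]},
    {"hand":0,"xyz":[0.05,0.05,0.1],"delta_rot":[0,0,0]},
    {"hand":0,"xyz":[0.05,0.05,0.1],"delta_rot":[0,0,0]},
    {"hand":0,"xyz":[0.05,0.05,0.1],"delta_rot":[0,0,0]},
    {"hand":0,"xyz":[0.05,0.05,0.1],"delta_rot":[0,0,0]},
    {"hand":0,"xyz":[0.05,0.05,0.1],"delta_rot":[0,0,0]}
  ]
}}

```text
clock: 18.43
position: [455.8, 84.8, 34.9]
ee_rot: [-0.485, 0.875, -0.0, 0.001]
contact_force: [-0.4, 0.7, 6.4]
gripper_width: 39.7
```

```bash
python3 - <<'E'
from h import *
go(569.7,-281.5,160,-98.1)
E
```

```text
t 18.43 pos [455.8  84.8  34.9] w 39.7 F [-0.4  0.7  6.4] j [ 0.54  0.41 -0.64  0.   -0.51  0.48] xdir -122.0
shift cm [ 25.02 -29.08 -12.52] rot [-0.001  0.001 -0.417]
```

{"name": "apply_moves", "arguments": {
  "steps": [
    {"hand":0,"xyz":[0,0,-3],"delta_rot":[0,0,0]},
    {"hand":0,"xyz":[0,0,-7],"delta_rot":[0,0,0]},
    {"hand":0,"xyz":[1.5,-1.7,-10.5],"delta_rot":[0,0,-0.05]},
    {"hand":0,"xyz":[4,-4.65,-12],"delta_rot":[0,0,-0.1]},
    {"hand":0,"xyz":[6.5,-7.55,-12],"delta_rot":[0,0,-0.15]},
    {"hand":0,"xyz":[9,-10.5,-12],"delta_rot":[0,0,-0.2]},
    {"hand":0,"xyz":[11.5,-13.4,-12],"delta_rot":[0,0,-0.25]},
    {"hand":0,"xyz":[14,-16.3,-12],"delta_rot":[0,0,-0.3]},
    {"hand":0,"xyz":[16.5,-19.2,-12],"delta_rot":[0,0,-0.35]},
    {"hand":0,"xyz":[19,-22.1,-12],"delta_rot":[0,0,-0.4]},
    {"hand":0,"xyz":[21.5,-25,-12],"delta_rot":[0,0,-0.417]},
    {"hand":0,"xyz":[24,-27.9,-12],"delta_rot":[0,0,-0.417]}
  ]
}}

```text
clock: 19.43
position: [564.0, -268.5, 152.9]
ee_rot: [-0.655, 0.755, 0.001, -0.0]
contact_force: [0.7, 1.6, -2.9]
gripper_width: 39.5
```

{"name": "apply_moves", "arguments": {
  "steps": [
    {"hand":0,"xyz":[0.5,-0.3,0],"delta_rot":[0,0,0]},
    {"hand":0,"xyz":[0.5,-0.3,0],"delta_rot":[0,0,0]},
    {"hand":0,"xyz":[0.5,-0.3,0],"delta_rot":[0,0,0]}
  ]
}}

```text
clock: 19.68
position: [565.8, -272.0, 152.7]
ee_rot: [-0.655, 0.756, 0.002, -0.001]
contact_force: [-0.6, 0.7, -2.7]
gripper_width: 39.0
```

```bash
python3 - <<'E'
from h import *
p=get_image("wrist");cv2.imwrite(f"pics/w14.png",p["frame"])
go(569.7,-281.5,58,-98.1)
E
```

```text
t 19.73 pos [ 565.9 -271.3  153.1] w 39.0 F [-0.1 -0.1 -3.3] j [-0.19  0.47 -0.12 -0.   -0.98  1.62] xdir -98.1
shift cm [ 0.96 -0.55  9.51] rot [ 0.003  0.001 -0.001]
```

View pics/w14.png

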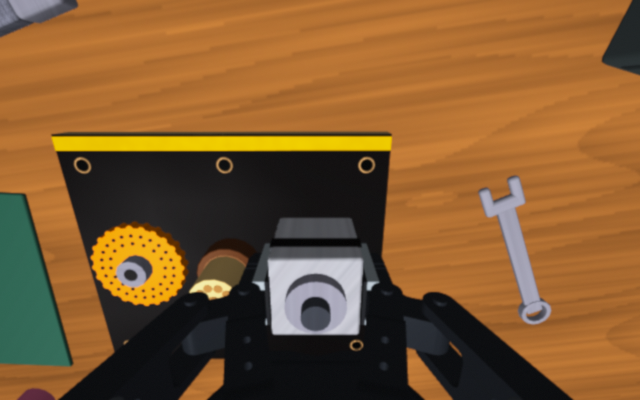

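{"name": "apply_moves", "arguments": {
  "steps": [
    {"hand":0,"xyz":[0.96,-0.55,1],"delta_rot":[0,0,0]},
    {"hand":0,"xyz":[0.96,-0.55,3],"delta_rot":[0,0,0]},
    {"hand":0,"xyz":[0.96,-0.55,6],"delta_rot":[0,0,0]},
    {"hand":0,"xyz":[0.96,-0.55,8.5],"delta_rot":[0,0,0]},
    {"hand":0,"xyz":[0.96,-0.55,9.2],"delta_rot":[0,0,0]},
    {"hand":0,"xyz":[0.96,-0.55,9.2],"delta_rot":[0,0,0]},
    {"hand":0,"xyz":[0.96,-0.55,9.2],"delta_rot":[0,0,0]},
    {"hand":0,"xyz":[0.96,-0.55,9.2],"delta_rot":[0,0,0]}
  ]
}}

```text
clock: 20.4
position: [572.5, -282.6, 64.2]
ee_rot: [-0.656, 0.755, -0.002, 0.001]
contact_force: [1.0, 0.7, -2.3]
gripper_width: 39.6
```

```bash
python3 - <<'E'
from h import *
p=get_image("side");cv2.imwrite(f"pics/s15.png",cv2.resize(p["frame"][180:340,220:400],None,fx=4,fy=4,interpolation=cv2.INTER_CUBIC)[:600])
go(569.7,-281.5,48,-98.1)
E
```

```text
t 20.45 pos [ 572.5 -282.7   64.3] w 39.2 F [ 0.   0.4 -2.1] j [-0.21  0.59 -0.18  0.   -0.8   1.63] xdir -98.1
shift cm [-0.08  0.3   1.63] rot [-0.004 -0.001  0.   ]
```

View pics/s15.png

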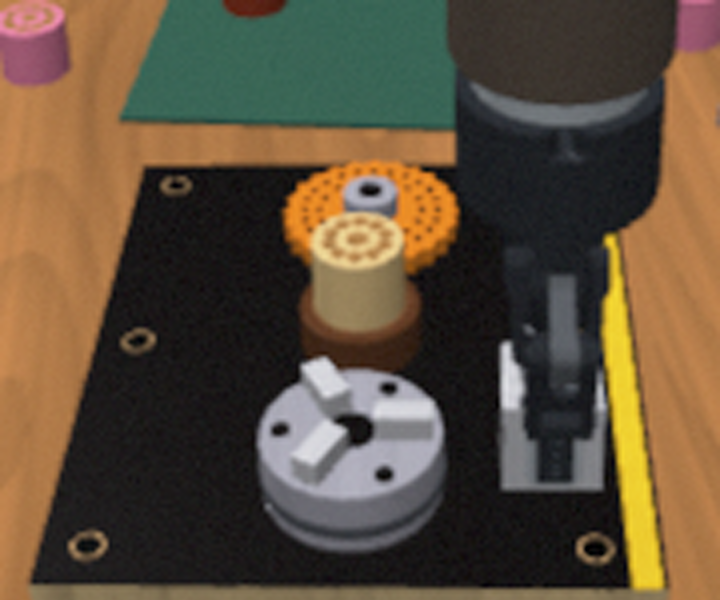

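{"name": "apply_moves", "arguments": {
  "steps": [
    {"hand":0,"xyz":[-0.07,0.25,0.6],"delta_rot":[0,0,0]},
    {"hand":0,"xyz":[-0.07,0.25,1.1],"delta_rot":[0,0,0]},
    {"hand":0,"xyz":[-0.07,0.25,1.3],"delta_rot":[0,0,0]},
    {"hand":0,"xyz":[-0.07,0.25,1.3],"delta_rot":[0,0,0]},
    {"hand":0,"xyz":[-0.07,0.25,1.3],"delta_rot":[0,0,0]}
  ]
}}

```text
clock: 20.87
position: [568.5, -281.5, 49.0]
ee_rot: [-0.655, 0.755, 0.0, -0.0]
contact_force: [1.0, 0.4, -1.9]
gripper_width: 39.2
```

```bash
python3 - <<'E'
from h import *
go(569.7,-281.5,48,-98.1)
E
```

```text
t 20.87 pos [ 568.5 -281.5   49. ] w 39.2 F [ 1.   0.4 -1.9] j [-0.21  0.6  -0.2   0.   -0.77  1.63] xdir -98.1
shift cm [-0.02 -0.12  0.1 ] rot [ 0. -0. -0.]
```

{"name": "apply_moves", "arguments": {
  "steps": [
    {"hand":0,"xyz":[0,-0.08,0.12],"delta_rot":[0,0,0]},
    {"hand":0,"xyz":[0,-0.08,0.12],"delta_rot":[0,0,0]},
    {"hand":0,"xyz":[0,-0.08,0.12],"delta_rot":[0,0,0]},
    {"hand":0.8,"xyz":[0,-0.08,0.12],"delta_rot":[0,0,0]},
    {"hand":0.8,"xyz":[0,-0.08,0.12],"delta_rot":[0,0,0]},
    {"hand":0.8,"xyz":[0,-0.08,0.12],"delta_rot":[0,0,0]},
    {"hand":0.8,"xyz":[0,-0.08,0.12],"delta_rot":[0,0,0]},
    {"hand":0.8,"xyz":[0,-0.08,0.12],"delta_rot":[0,0,0]},
    {"hand":0.8,"xyz":[0,-0.08,-1.5],"delta_rot":[0,0,0]},
    {"hand":0.8,"xyz":[0,-0.08,-5],"delta_rot":[0,0,0]},
    {"hand":1,"xyz":[0,-0.08,-9],"delta_rot":[0,0,0]},
    {"hand":1,"xyz":[0,-0.08,-10],"delta_rot":[0,0,0]}
  ]
}}

```text
clock: 21.87
position: [572.6, -282.9, 156.3]
ee_rot: [-0.656, 0.755, -0.005, 0.002]
contact_force: [1.5, -0.2, 1.1]
gripper_width: 85.4
```

```bash
python3 - <<'E'
from h import *
p=get_image("wrist");cv2.imwrite(f"pics/w16.png",p["frame"])
m=outline(p,"toolpost_center",np.array([570,-281,45]));print(None if m is None else fitbox([(p,m)],(570,-281),18))
go(592,252.8,170,-98.1)
E
```

```text
(array([ 569.61156455, -282.76340629,   -9.42305374]), np.float64(0.0786187334920697))
t 21.97 pos [ 571.5 -282.2  153.6] w 85.6 F [ 0.9 -0.3  0.7] j [-0.2   0.48 -0.1   0.   -0.98  1.63] xdir -98.1
shift cm [-53.25   5.49  -1.76] rot [-0.009 -0.001  0.   ]
```

View pics/w16.png

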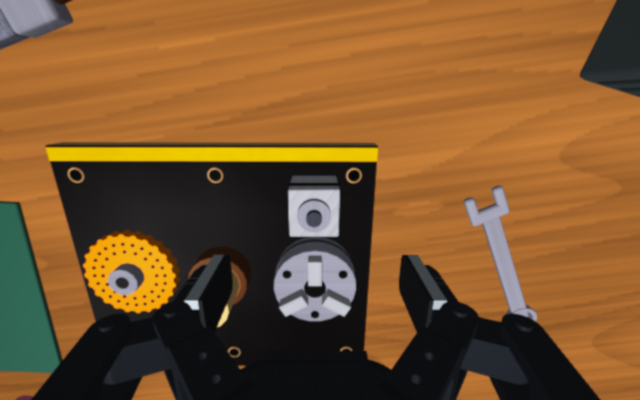

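{"name": "apply_moves", "arguments": {
  "steps": [
    {"hand":1,"xyz":[-2,0.2,-0.8],"delta_rot":[0,0,0]},
    {"hand":1,"xyz":[-6,0.6,-0.8],"delta_rot":[0,0,0]},
    {"hand":1,"xyz":[-10,1,-0.8],"delta_rot":[0,0,0]},
    {"hand":1,"xyz":[-14,1.4,-0.8],"delta_rot":[0,0,0]},
    {"hand":1,"xyz":[-18,1.8,-0.8],"delta_rot":[0,0,0]},
    {"hand":1,"xyz":[-22,2.2,-0.8],"delta_rot":[0,0,0]},
    {"hand":1,"xyz":[-26,2.6,-0.8],"delta_rot":[0,0,0]},
    {"hand":1,"xyz":[-30,3,-0.8],"delta_rot":[0,0,0]},
    {"hand":1,"xyz":[-34,3.5,-0.8],"delta_rot":[0,0,0]},
    {"hand":1,"xyz":[-38,3.9,-0.8],"delta_rot":[0,0,0]},
    {"hand":1,"xyz":[-42,4.3,-0.8],"delta_rot":[0,0,0]},
    {"hand":1,"xyz":[-46,4.7,-0.8],"delta_rot":[0,0,0]}
  ]
}}

```text
clock: 22.97
position: [587.0, 182.2, 156.2]
ee_rot: [-0.655, 0.755, 0.0, -0.001]
contact_force: [1.4, -0.1, -0.7]
gripper_width: 85.4
```

{"name": "apply_moves", "arguments": {
  "steps": [
    {"hand":1,"xyz":[-4,0.4,0],"delta_rot":[0,0,0]},
    {"hand":1,"xyz":[-7.25,0.79,0],"delta_rot":[0,0,0]},
    {"hand":1,"xyz":[-7.25,0.79,0],"delta_rot":[0,0,0]},
    {"hand":1,"xyz":[-7.25,0.79,0],"delta_rot":[0,0,0]},
    {"hand":1,"xyz":[-7.25,0.79,0],"delta_rot":[0,0,0]}
  ]
}}

```text
clock: 23.38
position: [589.6, 252.8, 156.1]
ee_rot: [-0.655, 0.755, 0.0, -0.001]
contact_force: [-0.6, -0.1, -0.6]
gripper_width: 85.7
```

```bash
python3 - <<'E'
from h import *
p=get_image("wrist");cv2.imwrite(f"pics/w17.png",p["frame"])
m=outline(p,"collet_center",np.array([592,253,25]));print(None if m is None else fitcyl(p,m,5,18,40,[592,253]))
go(592,252.5,37,-98.1)
E
```

```text
(array([592.39547721, 251.14149781]), np.int64(1712), 1790.286100012716)
t 23.48 pos [590.1 251.9 156.7] w 85.0 F [-0.  -0.1 -0.2] j [ 0.66  0.49 -0.08 -0.   -1.01  0.77] xdir -98.2
shift cm [-0.1  -0.19 11.97] rot [ 0.001 -0.001 -0.002]
```

View pics/w17.png

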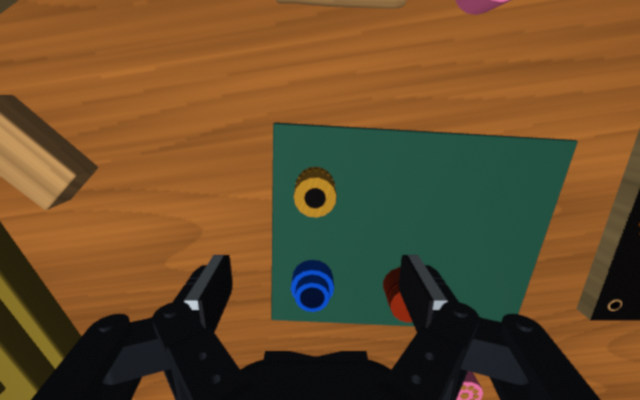

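{"name": "apply_moves", "arguments": {
  "steps": [
    {"hand":1,"xyz":[-0.04,-0.2,3.5],"delta_rot":[0,0,0]},
    {"hand":1,"xyz":[-0.04,-0.2,7],"delta_rot":[0,0,0]},
    {"hand":1,"xyz":[-0.04,-0.2,10],"delta_rot":[0,0,0]},
    {"hand":1,"xyz":[-0.04,-0.2,11.5],"delta_rot":[0,0,0]},
    {"hand":1,"xyz":[-0.04,-0.2,12],"delta_rot":[0,0,0]},
    {"hand":1,"xyz":[-0.04,-0.2,12],"delta_rot":[0,0,0]},
    {"hand":1,"xyz":[-0.04,-0.2,12],"delta_rot":[0,0,0]},
    {"hand":1,"xyz":[-0.04,-0.2,12],"delta_rot":[0,0,0]}
  ]
}}

```text
clock: 24.15
position: [593.6, 253.7, 39.2]
ee_rot: [-0.655, 0.756, -0.0, 0.002]
contact_force: [0.8, 0.3, 0.6]
gripper_width: 85.1
```

```bash
python3 - <<'E'
from h import *
go(592.2,252.2,36,-98.1)
E
```

```text
t 24.15 pos [593.6 253.7  39.2] w 85.1 F [0.8 0.3 0.6] j [ 0.65  0.63 -0.18  0.   -0.76  0.77] xdir -98.1
shift cm [0.16 0.12 0.32] rot [-0.003  0.002 -0.001]
```

{"name": "apply_moves", "arguments": {
  "steps": [
    {"hand":1,"xyz":[0.1,0.08,0.25],"delta_rot":[0,0,0]},
    {"hand":1,"xyz":[0.1,0.08,0.25],"delta_rot":[0,0,0]},
    {"hand":0,"xyz":[0.1,0.08,0.25],"delta_rot":[0,0,0]},
    {"hand":0,"xyz":[0.1,0.08,0.25],"delta_rot":[0,0,0]},
    {"hand":0,"xyz":[0.1,0.08,0.25],"delta_rot":[0,0,0]},
    {"hand":0,"xyz":[0.1,0.08,0.25],"delta_rot":[0,0,0]},
    {"hand":0,"xyz":[0.1,0.08,0.25],"delta_rot":[0,0,0]},
    {"hand":0,"xyz":[0.1,0.08,0.25],"delta_rot":[0,0,0]},
    {"hand":0,"xyz":[0.1,0.08,0.25],"delta_rot":[0,0,0]},
    {"hand":0,"xyz":[0.1,0.08,0.25],"delta_rot":[0,0,0]}
  ]
}}

```text
clock: 24.98
position: [591.8, 252.9, 35.1]
ee_rot: [-0.655, 0.755, -0.0, 0.001]
contact_force: [-0.6, 0.8, 1.7]
gripper_width: 34.5
```

```bash
python3 - <<'E'
from h import *
p=get_image("wrist");cv2.imwrite(f"pics/w18.png",p["frame"])
m=outline(p,"collet_center",np.array([592,253,25]));print(None if m is None else fitcyl(p,m,5,18,40,[592,253]))
go(436.7,-80.7,150,-98.1)
E
```

```text
(array([593.08603935, 251.44882817]), np.int64(6380), 6687.507503722096)
t 25.08 pos [591.7 252.9  35.1] w 34.5 F [0.2 0.5 2.7] j [ 0.65  0.63 -0.18  0.   -0.76  0.77] xdir -98.1
shift cm [ 35.21  10.63 -11.52] rot [-0.001  0.001 -0.   ]
```

View pics/w18.png

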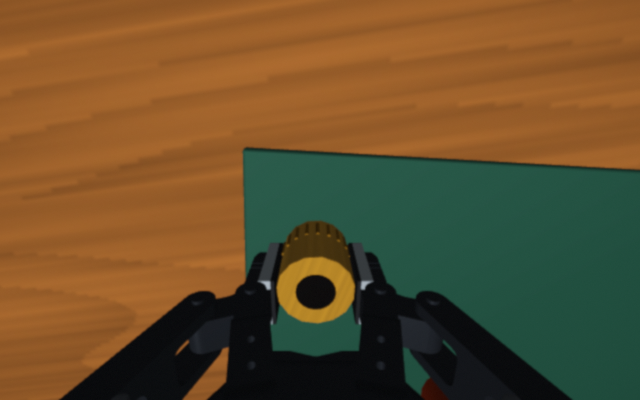

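{"name": "apply_moves", "arguments": {
  "steps": [
    {"hand":0,"xyz":[0,0,-3],"delta_rot":[0,0,0]},
    {"hand":0,"xyz":[0,0,-7],"delta_rot":[0,0,0]},
    {"hand":0,"xyz":[1.5,0.45,-10],"delta_rot":[0,0,0]},
    {"hand":0,"xyz":[5.1,1.55,-11],"delta_rot":[0,0,0]},
    {"hand":0,"xyz":[8.8,2.65,-11],"delta_rot":[0,0,0]},
    {"hand":0,"xyz":[12.5,3.77,-11],"delta_rot":[0,0,0]},
    {"hand":0,"xyz":[16.2,4.9,-11],"delta_rot":[0,0,0]},
    {"hand":0,"xyz":[19.9,6,-11],"delta_rot":[0,0,0]},
    {"hand":0,"xyz":[23.6,7.1,-11],"delta_rot":[0,0,0]},
    {"hand":0,"xyz":[27.3,8.2,-11],"delta_rot":[0,0,0]},
    {"hand":0,"xyz":[31,9.4,-11],"delta_rot":[0,0,0]},
    {"hand":0,"xyz":[34,10.4,-11],"delta_rot":[0,0,0]}
  ]
}}

```text
clock: 26.08
position: [437.5, -71.4, 143.8]
ee_rot: [-0.655, 0.756, 0.001, -0.001]
contact_force: [0.9, 0.3, -1.5]
gripper_width: 34.7
```

{"name": "apply_moves", "arguments": {
  "steps": [
    {"hand":0,"xyz":[1.2,0.3,0],"delta_rot":[0,0,0]},
    {"hand":0,"xyz":[1.2,0.3,1],"delta_rot":[0,0,0]},
    {"hand":0,"xyz":[1.2,0.3,3],"delta_rot":[0,0,0]},
    {"hand":0,"xyz":[1.2,0.3,5],"delta_rot":[0,0,0]},
    {"hand":0,"xyz":[1.2,0.3,5],"delta_rot":[0,0,0]},
    {"hand":0,"xyz":[1.2,0.3,5],"delta_rot":[0,0,0]}
  ]
}}

```text
clock: 26.58
position: [434.9, -80.9, 93.8]
ee_rot: [-0.655, 0.755, 0.001, -0.002]
contact_force: [0.5, -0.6, -2.3]
gripper_width: 34.5
```

```bash
python3 - <<'E'
from h import *
p=get_image("wrist");cv2.imwrite(f"pics/w19.png",p["frame"])
s=telemetry.read_state();zb=s["position"][2]-30.1
m=outline(p,"collet_center",np.array([437,-81,zb+20]));print(None if m is None else fitcyl(p,m,zb,18,40,[437,-81]))
m=outline(p,"wheel",np.array([518,-92,25]));print(None if m is None else fitcyl(p,m,18,44,10,[518,-92]))
go(436.2,-80.7,48.3,-98.1)
E
```

```text
(array([436.62756476, -82.53081121]), np.int64(6311), 6798.108879072592)
(array([517.7193055 , -94.49775711]), np.int64(17310), 18233.778631389097)
t 26.73 pos [436.6 -80.5  95.6] w 34.7 F [ 0.9 -0.2 -1.6] j [ 0.19  0.28 -0.63  0.   -0.66  1.24] xdir -98.1
shift cm [0.02 0.05 4.73] rot [-0.002  0.     0.   ]
```

View pics/w19.png

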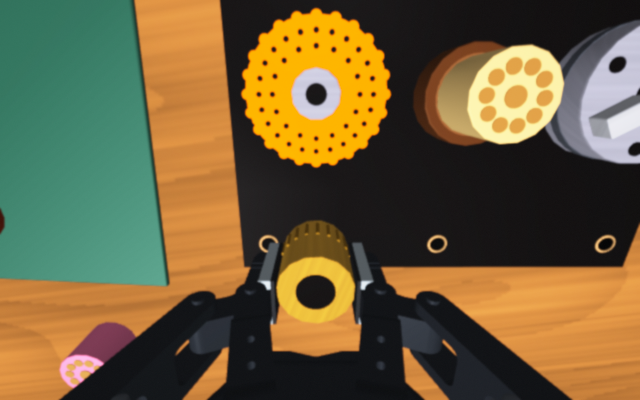

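Laterally the collet lines up with the wheel (both centred at column 316). Lowering it now.

{"name": "apply_moves", "arguments": {
  "steps": [
    {"hand":0,"xyz":[0.02,0.05,1.5],"delta_rot":[0,0,0]},
    {"hand":0,"xyz":[0.02,0.05,3],"delta_rot":[0,0,0]},
    {"hand":0,"xyz":[0.02,0.05,3.8],"delta_rot":[0,0,0]},
    {"hand":0,"xyz":[0.02,0.05,4.0],"delta_rot":[0,0,0]},
    {"hand":0,"xyz":[0.02,0.05,4.0],"delta_rot":[0,0,0]},
    {"hand":0,"xyz":[0.02,0.05,4.0],"delta_rot":[0,0,0]},
    {"hand":0,"xyz":[0.02,0.05,4.0],"delta_rot":[0,0,0]}
  ]
}}

```text
clock: 27.32
position: [435.9, -80.8, 55.5]
ee_rot: [-0.655, 0.755, -0.001, 0.001]
contact_force: [-0.0, -0.5, -1.8]
gripper_width: 34.5
```

```bash
python3 - <<'E'
from h import *
go(436.2,-80.7,48.3,-98.1)
E
```

```text
t 27.32 pos [435.9 -80.8  55.5] w 34.5 F [-0.  -0.5 -1.8] j [ 0.19  0.35 -0.67  0.   -0.55  1.24] xdir -98.1
shift cm [-0.01 -0.02  0.72] rot [-0.002  0.    -0.   ]
```

{"name": "apply_moves", "arguments": {
  "steps": [
    {"hand":0,"xyz":[0,-0.02,0.4],"delta_rot":[0,0,0]},
    {"hand":0,"xyz":[0,-0.02,0.65],"delta_rot":[0,0,0]},
    {"hand":0,"xyz":[0,-0.02,0.7],"delta_rot":[0,0,0]},
    {"hand":0,"xyz":[0,-0.02,0.7],"delta_rot":[0,0,0]},
    {"hand":0,"xyz":[0,-0.02,0.7],"delta_rot":[0,0,0]}
  ]
}}

```text
clock: 27.73
position: [435.7, -80.9, 48.0]
ee_rot: [-0.655, 0.755, -0.0, 0.0]
contact_force: [-1.1, 0.6, 3.0]
gripper_width: 35.1
```

{"name": "apply_moves", "arguments": {
  "steps": [
    {"hand":0.75,"xyz":[0,0,0],"delta_rot":[0,0,0]},
    {"hand":0.75,"xyz":[0,0,0],"delta_rot":[0,0,0]},
    {"hand":0.75,"xyz":[0,0,0],"delta_rot":[0,0,0]},
    {"hand":0.75,"xyz":[0,0,0],"delta_rot":[0,0,0]},
    {"hand":0.75,"xyz":[0,0,0],"delta_rot":[0,0,0]},
    {"hand":0.75,"xyz":[0,0,0],"delta_rot":[0,0,0]},
    {"hand":0.75,"xyz":[0,0,-1.5],"delta_rot":[0,0,0]},
    {"hand":0.75,"xyz":[0,0,-5],"delta_rot":[0,0,0]},
    {"hand":1,"xyz":[0,0,-9],"delta_rot":[0,0,0]},
    {"hand":1,"xyz":[0,0,-12],"delta_rot":[0,0,0]},
    {"hand":1,"xyz":[-4,0,-14],"delta_rot":[0,0,0]},
    {"hand":1,"xyz":[-8,0,-15],"delta_rot":[0,0,0]}
  ]
}}

```text
clock: 28.73
position: [447.3, -4.4, 200.2]
ee_rot: [-0.654, 0.757, -0.001, 0.003]
contact_force: [1.0, -0.3, -1.2]
gripper_width: 85.6
```

{"name": "apply_moves", "arguments": {
  "steps": [
    {"hand":1,"xyz":[-4,0,0],"delta_rot":[0,0,0]},
    {"hand":1,"xyz":[-8,0,0],"delta_rot":[0,0,0]},
    {"hand":1,"xyz":[-12,0,0],"delta_rot":[0,0,0]},
    {"hand":1,"xyz":[-16,0,0],"delta_rot":[0,0,0]},
    {"hand":1,"xyz":[-20,0,0],"delta_rot":[0,0,0]},
    {"hand":1,"xyz":[-24,0,0],"delta_rot":[0,0,0]},
    {"hand":1,"xyz":[-24,0,0],"delta_rot":[0,0,0]},
    {"hand":1,"xyz":[-24,0,0],"delta_rot":[0,0,0]}
  ]
}}

```text
clock: 29.4
position: [480.1, 235.3, 196.3]
ee_rot: [-0.656, 0.755, 0.0, -0.001]
contact_force: [-0.1, 0.3, -0.4]
gripper_width: 85.2
```

```bash
python3 - <<'E'
from h import *
s=telemetry.read_state();print(s["clock"],s["position"])
P={"disc_center":(505,-181,29,28,22,18),"maple_center":(505,-181,58,21,36,40),"collet_center":(437,-81,38,18,40,18),"cherry_center":(470,177,23,21,36,5),"chuck":(492,-270,35,38,42,18),"wheel":(518,-92,25,44,10,18)}
R_=np.radians(-8.1);c=np.array([505,-181.5])
for n in("top","side"):
    p=get_image(n);cv2.imwrite(f"pics/{n}20.png",p["frame"])
    cv2.imwrite(f"pics/{n}20c.png",cv2.resize(p["frame"][150:310,320:510] if n=="top" else p["frame"][190:340,215:405],None,fx=3.7,fy=3.7,interpolation=cv2.INTER_CUBIC))
    for l,(x,y,z,r,h,z0) in P.items():
        m=outline(p,l,np.array([x,y,z]))
        if m is None: print(n,l,None);continue
        f=fitcyl(p,m,z0,r,h,[x,y]);d=f[0]-c
        print(n,l,f[0].round(1),f[1],round(f[2]),"board",(np.cos(R_)*d[0]+np.sin(R_)*d[1]).round(1),(-np.sin(R_)*d[0]+np.cos(R_)*d[1]).round(1))
    m=outline(p,"toolpost_center",np.array([570,-281,45]));print(n,None if m is None else fitbox([(p,m)],(570,-281),18))
E
```

```text
29.4 [480.0883676  235.25287808 196.34596362]
top disc_center [ 510.4 -187.6] 475 734 board 6.3 -5.3
top maple_center [ 504.8 -179.2] 486 520 board -0.6 2.2
top collet_center [436.4 -80.6] 350 352 board -82.1 90.3
top cherry_center [469.3 176.3] 423 460 board -85.7 349.2
top chuck [ 491.1 -267.8] 1398 1561 board -1.6 -87.4
top wheel [518.2 -92.7] 1522 1578 board 0.6 89.8
top (array([ 570.46959605, -280.10849658,   82.14646364]), np.float64(0.129748230653208))
side disc_center None
side maple_center [ 505.4 -178.9] 606 630 board 0.0 2.6
side collet_center [437.5 -81.1] 451 437 board -81.0 89.8
side cherry_center [470.1 177.3] 264 302 board -85.1 350.3
side chuck [ 492.6 -274.8] 1810 2099 board 0.9 -94.1
side wheel [522.6 -81.2] 688 1017 board 3.2 101.8
side (array([ 570.5963083 , -278.63358238,  -10.07533572]), np.float64(0.13085242976213793))
```

View pics/top20c.png

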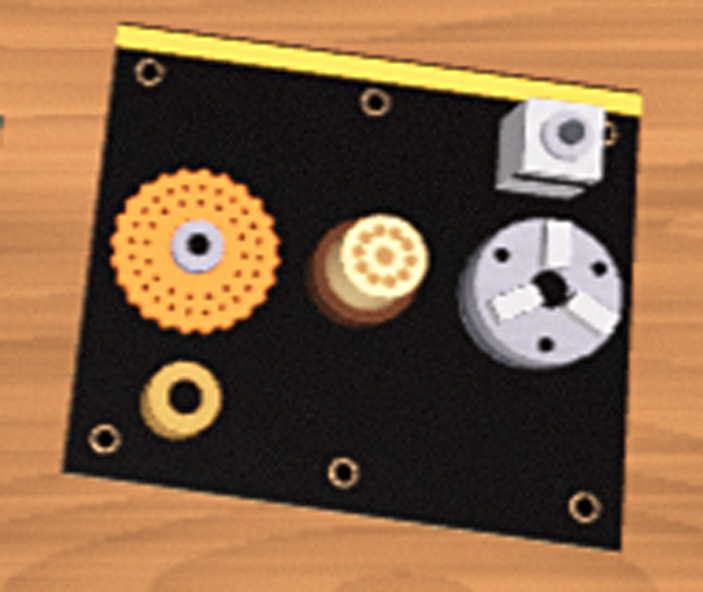

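View pics/side20c.png

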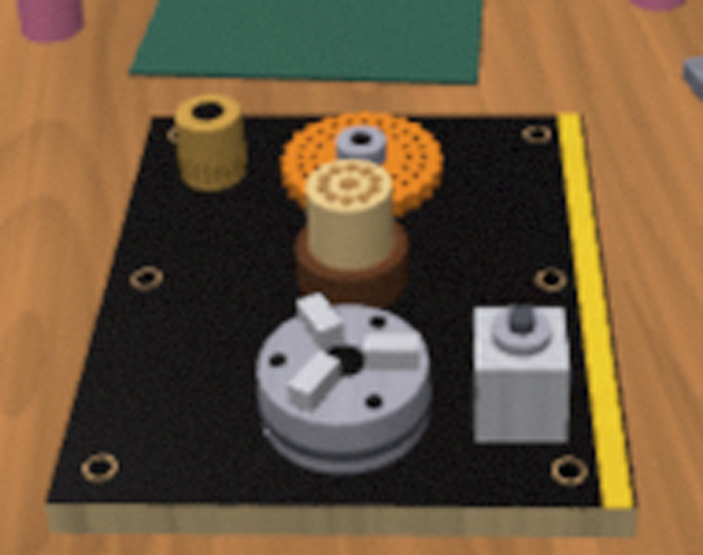

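View pics/top20.png

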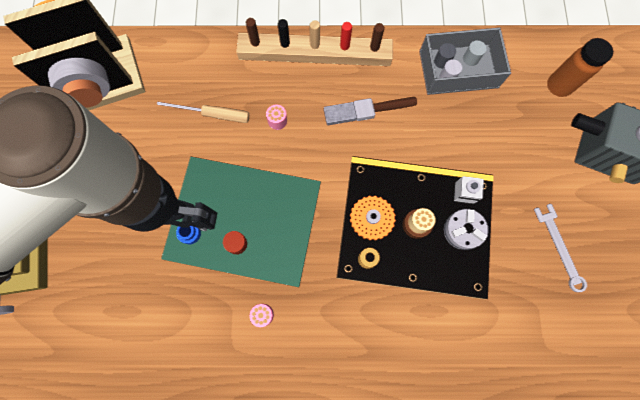

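```bash
python3 -c "
from bench import workorder
print(workorder.job_done())"
```

```text
the job is handed in; nothing more can be done
None
```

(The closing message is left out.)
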